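Hang the top sample pan on the drying board

TASK

Lift only the top pan off the nested pile of steel sample pans and hang it by the eye of its handle on the slim peg of the sloping drying board, pushed fully home onto the peg's shoulder with its bowl hanging down the slope, below the eye. The peg's pin is loose and may lean a little, so feel for it. Leave the other two pans in their pile and do not disturb the other things on the bench.

Things in the scene. Friction and masses are not known exactly. Their poses are not given: they have to be found in the camera images.
- pan_top: Top of 3 equal loose steel pans nested 9 mm apart, 0.12 kg. Origin: centre of its underside; z up, x along the handle to the eye, roughly away from the robot. Foot 28 across, z 0-6 mm; flared bowl 40 across at z 6, 76 at the rim, z 28; wall 3, inside floor z 9. Handle 16 wide, 5 thick (z 23-28), x 38-102. Round eye 26 across (z 22-28), hole 12.5 wide along z at x 112.
- pan_eye (a point): Centre of the hole in the top pan's eye, at mid thickness; axes as pan_top.
- pan_bowl (a point): Point on the axis of the top pan's bowl, 25 mm above the underside of its foot (112 mm from pan_eye); axes as pan_top.
- pan_mid: The middle pan, same shape and frame as pan_top; its foot stands on the inside floor of the lowest pan. Its handle points another way.
- pan_low: The lowest pan, same shape and frame as pan_top, standing on the bench; its handle points another way again.
- board: Fixed white drying board, 240 mm wide, 235 mm long up its face, which slopes 35 degrees from level and rises towards its +x (away from the robot). Origin: on the bench under its middle; z up. Face: low edge 30 mm high at x -100 mm, high edge 165 mm high at x +92 mm. Lips 10 mm high at the sides, 14 mm at the low edge.
- peg_slim: Slim white peg on the board's face, leaning 35 degrees to the robot's side. Origin: on the face, 185 mm up it, 60 mm left or right of its middle; z square to the face, x up the slope. Fixed shoulder 22 mm across to z 22 mm; on it a pin 10 across, blunt end 8 across at z 64. The pin is loose: it leans up to 5.7 degrees about each of x and y from this z (not measured), and gives when pushed.
- peg_thick: The other peg, plain and thick with a round end, 19 mm across and 64.5 mm long, too thick for the eye; same frame as peg_slim, beside it at the same height on the board, 120 mm away.
- peg_seat (a point): Point 25 mm above the board's face on the axis of the slim peg's shoulder: where the centre of the eye (pan_eye) lies when the pan is fully home, its eye resting on the shoulder and its foot on the board's face, square to the shoulder; axes as peg_slim.
- bottle: Bystander: loose brown glass bottle 42 mm across, 100 mm high; origin centre of underside.
- beaker: Bystander: loose open glass beaker 60 mm across, 75 mm high; origin centre of underside.
- jar: Bystander: loose small white jar 38 mm across, 45 mm high; origin centre of underside.
- spanner: Bystander: loose steel spanner 150 mm long lying on the bench; origin centre of underside.
- flask: Bystander: loose white plastic bottle 52 mm across, 130 mm high; origin centre of underside.
There are look-alikes about, which are no part of the job. What is shaped like the pan_top but red or turquoise is not meant.

How it is judged:
By the outcome, as a careful person would: the job done as asked, in the order asked, and still so for the second after the job is handed in, with the robot touching nothing.
It also fails if it takes over 72 s, if anything falls off the work surface, if the arm or the gripper's body presses on something with over 40 N, if the wrist force passes 120 N, or if a joint passes its speed limit or range.

ROBOT

A 6-joint arm with a two-finger parallel gripper is mounted at the origin on the work surface. World frame = base frame: x ahead of the robot, y to its left, z up, the work surface at z = 0. Lengths are in mm, angles in rad, forces in N, time in s.
With the tool pointing down it reaches from about 300 to 875 mm from the base axis. Payload 6.4 kg.
Tool frame: the origin (TCP) lies midway between the tips of the shut fingers; the grasp point (between the pads) lies 19 mm behind it; z points along the fingers, y is the line along which they close (so a half turn about z gives the same grasp; the last joint's range is limited). The gripper opens to 85 mm and grips with 20 to 120 N. Pads are 22 mm wide; open, the fingers measure 114 mm over their backs; the gripper's body (76 mm by 85 mm) begins 54 mm behind the grasp point. The pads swing forward as they close: fully open they stand 13 mm farther back than shut.
Start: joints at [0.979, 0.181, 1.607, -0, 1.354, -0.206], TCP at [216.363, 532.755, 231.288] pointing down, gripper open.
Joint ranges: [-2.99, 2.99], [-0.89, 2.07], [0.3, 2.58], [-1.14, 4.28], [0, 2.63], [-3.12, 3.12]. Speed limits (rad/s): [2.57, 2.57, 3.01, 3.14, 3.14, 3.14].

INTERFACE

Orientations are given as a unit quaternion [w, x, y, z].
In Python, from rig import status, cams, job gives the robot as it stands.
- The arm moves only by the tool move_arm, never from a script. Its argument "increments" is one flat list of numbers, 7 for each row, row after row: the closure, from 0 (fully open) to 1 (shut), then the shift along the tool's x, y, z normalised to -1 to 1, where 1 is 0.4 m, then the turn, a rotation vector about the tool's x, y, z normalised to -1 to 1, where 1 is pi rad. A call has exactly 10 rows; each row is the pose to reach, as a shift and turn from the pose commanded when the call began, along the tool's axes at that moment, turning the shorter way round; what a row does not reach only later rows make up. A row lasts 1/12 s, in which the tool goes at most 41.7 mm and 7.16 degrees, less where a joint would pass 70% of its speed; a pose out of reach is approached as far as the arm can. A call with a number of a shift or a turn outside -1 to 1 is refused whole. A call with a gripper value outside its range is refused whole. The fingers move at their own pace and stop on an object; "grip_force" is the grip in N (left out, the last holds). Time passes only in rows, so rows that repeat a pose let the fingers close, or fill a call up. It gives the time, the measured TCP pose, the force, the opening and the grip force at its end, in the units of the state.
- status.observe(): the state, without advancing time (a new reading comes with each control period).
- cams.read_camera(name): name is "side" or "top"; returns the picture (384x512x3 uint8, red, green, blue); there is no depth.
- cams.camera_model(name): a dict with "fx", "fy", "cx", "cy" (pixels), "R" (3x3) and "t" (3): a world point X has camera coordinates R X + t. Camera axes: x right, y down, z forward; pixel columns grow to the right and rows downward; lengths in mm; the calibration is good to about 2 mm. A picture is of the moment at which its call begins. camera_model takes no time and is no camera call.
- job.finish_job(): hands the job in; it is judged then, once.
The state is a dict: "clock": time; "joint_pos": joint angles; "joint_velocities": joint speeds; "effort": joint torques, N m; "eef_pos": TCP position; "orientation": TCP orientation; "wrist_force": force on the tool from outside, world axes, zero at the start; "moment": the same for the moment, N m; "gripper_width": finger opening in mm; "finger_force": force on a finger pad.
Only numpy, scipy, OpenCV 4.12 (cv2) and the standard library are available. Lean on these libraries where they do the work, as an engineer would, in place of code of your own. Each camera call takes 0.05 s, during which the arm holds its last target. There are 200 camera calls.

## Working session

There is one attempt and no reset: what is moved stays moved. The work goes in short steps, Python scripts to look and compute and a tool call to move; the robot and the scene stay as the last step left them, time stands still between calls to the robot, and variables do not carry over. Pictures are saved under pics/ and viewed, at most 10 in all, crops included, and the job is handed in when it is done.

Besides the shell and the picture viewer there is one more tool, called by a JSON object that holds its "method" and its "body". move_arm: Moves the arm, as the interface text tells. Scaled input: -1 to 1 covers 0.4 m each way for a shift and pi rad each way for a turn. Its arguments: {"type":"object","properties":{"increments":{"type":"array"},"grip_force":{"type":"number"}},"required":["increments"]}

```bash
ls; mkdir -p pics; python3 - <<'E'
from rig import status,cams
import cv2,numpy as np
for n in ("top","side"):
    im=cams.read_camera(n); cv2.imwrite(f"pics/{n}0.png",im[:,:,::-1])
    m=cams.camera_model(n); print(n,{k:np.round(v,3).tolist() for k,v in m.items()}); print(np.round(-np.array(m['R']).T@np.array(m['t'])))
print(status.observe())
E
```

```text
pics
top {'fx': 415.021, 'fy': 415.021, 'cx': 245.973, 'cy': 197.595, 'R': [[0.012, -1.0, -0.015], [-0.995, -0.011, -0.101], [0.101, 0.016, -0.995]], 't': [-4.624, 555.493, 1524.552]}
[ 399.  -23. 1573.]
side {'fx': 472.154, 'fy': 472.154, 'cx': 251.213, 'cy': 198.602, 'R': [[0.957, -0.288, 0.019], [-0.132, -0.495, -0.859], [0.257, 0.82, -0.512]], 't': [-543.133, 163.6, 1322.765]}
[  202. -1160.   828.]
{'clock': 0.1, 'joint_pos': array([ 9.78717079e-01,  1.81444369e-01,  1.60789032e+00, -1.27492546e-05,
        1.35381389e+00, -2.06279588e-01]), 'joint_velocities': array([-0.000574  , -0.00248322, -0.00257772,  0.00108793,  0.00136744,
        0.00061473]), 'effort': array([ 1.59782528e-03, -4.45873725e+01, -3.52236593e+01, -1.06938651e-04,
        4.16020179e-03,  1.00660750e-04]), 'eef_pos': array([216.06946406, 532.3297338 , 230.49538051]), 'orientation': array([-2.96629867e-04,  1.91704332e-01,  9.81452415e-01, -7.19217953e-04]), 'wrist_force': array([-0.3141936 ,  0.08353349, -0.15872729]), 'moment': array([-0.0441588 ,  0.01372185,  0.02006332]), 'finger_force': 0.0, 'gripper_width': 85.56510505138468}
```

View pics/top0.png

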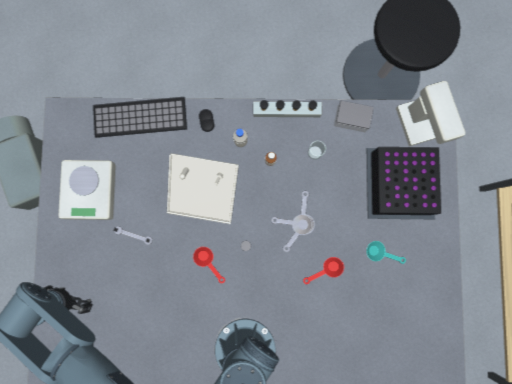

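View pics/side0.png

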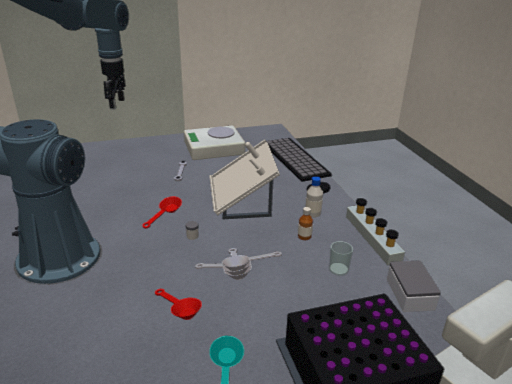

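The top view shows the pile at about (303,224) with handles ending at (304,195), (275,220) and (287,248). The board is around (203,188), with its pegs at (184,173) and (219,179). In the side view the pile is at (237,265) and the pegs at (250,150) and (260,168). I'll enlarge the pile and the pegs next.

```bash
python3 - <<'E'
import cv2,numpy as np
t=cv2.imread("pics/top0.png");s=cv2.imread("pics/side0.png")
def c(im,x,y,w,h): return cv2.resize(im[y:y+h,x:x+w],(400,300),interpolation=cv2.INTER_CUBIC)
cv2.imwrite("pics/z.png",np.vstack([np.hstack([c(t,264,186,80,60),c(t,160,145,80,60)]),np.hstack([c(s,190,230,100,75),c(s,205,130,80,60)])]))
E
```

```text
(no output)
```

View pics/z.png

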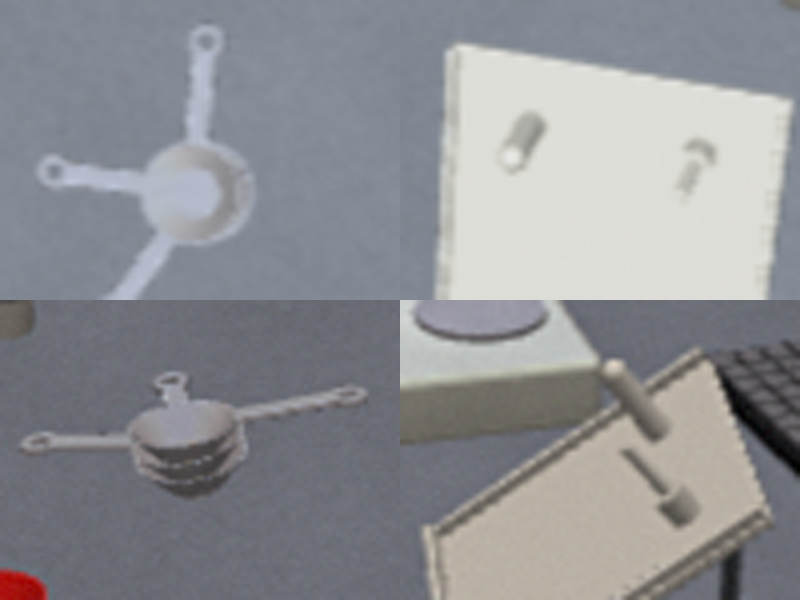

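The top pan's eye, on the handle pointing away from the robot, is at top-view pixel (305,194) and side-view (277,253). The slim pin's tip is at about (217,185) in the top view and (250,160) in the side view, with its shoulder near (221,175) and (259,169). Next I'll triangulate these points and the board's corners.

```bash
cat > h.py <<'E'
import numpy as np,cv2
from rig import status,cams
M={n:cams.camera_model(n) for n in("top","side")}
for m in M.values(): m['R']=np.array(m['R']);m['t']=np.array(m['t']).ravel()
def ray(n,u,v):
    m=M[n];d=m['R'].T@np.array([(u-m['cx'])/m['fx'],(v-m['cy'])/m['fy'],1.]);return -m['R'].T@m['t'],d/np.linalg.norm(d)
def plane(n,p,z):
    o,d=ray(n,*p);return o+d*(z-o[2])/d[2]
def tri(pt,ps):
    A=np.zeros((3,3));b=np.zeros(3);R=[ray("top",*pt),ray("side",*ps)]
    for o,d in R:
        P=np.eye(3)-np.outer(d,d);A+=P;b+=P@o
    X=np.linalg.solve(A,b);return X,[np.linalg.norm(np.cross(X-o,d)) for o,d in R]
def proj(n,X):
    m=M[n];c=np.atleast_2d(X)@m['R'].T+m['t'];return np.c_[c[:,0]/c[:,2]*m['fx']+m['cx'],c[:,1]/c[:,2]*m['fy']+m['cy']]
E
python3 - <<'E'
from h import *
np.set_printoptions(precision=1,suppress=True)
z=lambda x,y,s,ox,oy:((x+.5)/s-.5+ox,(y+.5)/s-.5+oy)
T=lambda x,y:z(x,y,5,264,186); S=lambda x,y:z(x,y-300,4,190,230)
TB=lambda x,y:z(x-400,y,5,160,145); SB=lambda x,y:z(x-400,y-300,5,205,130)
for n,a,b in [("eyeA",T(205,40),S(350,395)),("eyeL",T(53,171),S(171,381)),
  ("pintip",TB(685,198),SB(627,452)),("pinbase",TB(700,155),SB(668,492)),("thicktip",TB(512,155),SB(612,368)),("thickbase",TB(535,118),SB(657,432)),
  ("cornUL",TB(455,45),SB(703,350)),("cornUR",TB(790,100),SB(770,515))]: print(n,np.array(a),np.array(b),*tri(a,b))
print("rim",plane("top",T(198,194),46),plane("side",S(190,428),46)," eye@43",plane("top",T(205,40),43),plane("side",S(350,395),43))
# board mask in top
im=cv2.imread("pics/top0.png");g=cv2.cvtColor(im,cv2.COLOR_BGR2HSV)
m=((g[...,2]>190)&(g[...,1]<35)).astype(np.uint8);m[:,:150]=0;m[:,250:]=0;m[:140]=0;m[235:]=0
c=max(cv2.findContours(m,0,2)[0],key=cv2.contourArea);print(cv2.contourArea(c),cv2.approxPolyDP(cv2.convexHull(c),4,True)[:,0].tolist(),cv2.minAreaRect(c))
# pile bright mask in top
m=(im[186:260,264:344].min(2)>0);print(im[224,303],im[200,290],im[210,304],im[185,203])
E
```

```text
eyeA [304.6 193.6] [277.1 253.4] [ 571.9 -214.4   54.9] [np.float64(2.1968813353600845), np.float64(2.196881335359917)]
eyeL [274.2 219.8] [232.4 249.9] [ 476.7 -105.8    6.7] [np.float64(2.0584762649365462), np.float64(2.0584762649365933)]
pintip [216.6 184.2] [250. 160.] [586.8  98.5 182.4] [np.float64(2.492794331375873), np.float64(2.492794331375701)]
pinbase [219.6 175.6] [258.2 168. ] [616.5  92.1 154.5] [np.float64(1.6688766983158414), np.float64(1.668876698316217)]
thicktip [182.  175.6] [247.  143.2] [613.2 216.5 185.1] [np.float64(0.9968021196558939), np.float64(0.9968021196560274)]
thickbase [186.6 168.2] [256. 156.] [645.2 209.6 137.8] [np.float64(0.670107589931674), np.float64(0.6701075899319241)]
cornUL [170.6 153.6] [265.2 139.6] [691.5 260.4 170.9] [np.float64(1.043414314512688), np.float64(1.043414314512804)]
cornUR [237.6 164.6] [278.6 172.6] [657.5  29.1 164.2] [np.float64(2.00361221277002), np.float64(2.003612212770045)]
rim [ 457.2 -209.6   46. ] [ 464.5 -209.4   46. ]  eye@43 [ 571.2 -215.3   43. ] [ 579.9 -200.    43. ]
3749.0 [[169, 155], [237, 165], [230, 223], [167, 212]] ((199.6351318359375, 188.18917846679688), (71.34915924072266, 59.34803771972656), 9.462322235107422)
[200 185 179] [149 137 131] [197 182 176] [215 221 221]
```

```bash
python3 - <<'E'
from h import *
np.set_printoptions(precision=1,suppress=True)
print(proj("side",[[571.2,-215.3,43],[457.2,-209.6,46],[571.2,-215.3,34],[571.2,-215.3,25],[457,-210,0]]))
print("C@",[plane("top",(286.5,248.5),z) for z in(25,34)],"L",[plane("top",(274.2,219.8),z) for z in(25,34)])
t=cv2.imread("pics/top0.png");s=cv2.imread("pics/side0.png")
def c(im,x,y,w,h):
    k=im[y:y+h,x:x+w].astype(float);k=(np.clip((k-60)/(230-60),0,1)*255).astype(np.uint8)
    return cv2.resize(k,(800,300),interpolation=cv2.INTER_CUBIC)
cv2.imwrite("pics/z2.png",np.vstack([c(s,194,241,96,36),c(t,264,190,80,30)]))
E
```

```text
[[275.9 257.2]
 [234.5 262.1]
 [275.8 259.9]
 [275.6 262.5]
 [234.4 275.8]]
C@ [array([ 368.3, -150.4,   25. ]), array([ 368.4, -149.6,   34. ])] L [array([ 473.8, -104.4,   25. ]), array([ 473.4, -103.9,   34. ])]
```

View pics/z2.png

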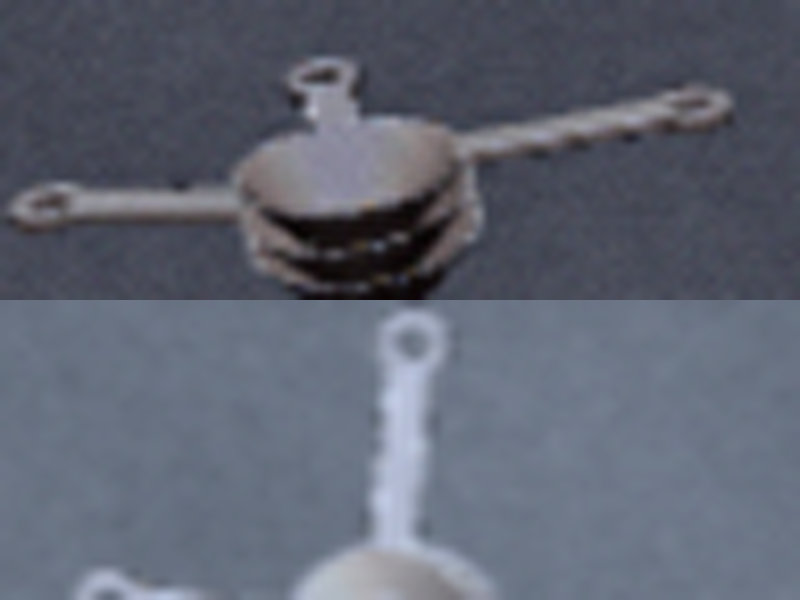

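```bash
python3 - <<'E'
from h import *
np.set_printoptions(precision=1,suppress=True)
Z=lambda x,y:((x+.5)/8.333-.5+194,(y+.5)/8.333-.5+241)
print("C",tri((286.5,248.5),Z(48,203)))
ZT=lambda x,y:((x+.5)/10-.5+264,(y-300+.5)/10-.5+190)
print("A",ZT(412,342),Z(695,103),tri(ZT(412,342),Z(695,103)),"L",tri((274.2,219.8),Z(323,77)))
print("Aroot", tri(ZT(400,535),Z(470,145)))
a=np.linspace(0,2*np.pi,9)
c=proj("side",np.c_[457+38*np.cos(a),-210+38*np.sin(a),0*a+46]);print(((c-[194,241]+.5)*8.333-.5)[:8])
E
```

```text
C (array([ 370.6, -152.1,   10.4]), [np.float64(2.7047231272009515), np.float64(2.7047231272008925)])
A (304.75, 193.75) (276.96333853354133, 252.9204968198728) (array([ 571.2, -214.8,   56.8]), [np.float64(2.2430771495113797), np.float64(2.243077149511621)]) L (array([ 476.6, -105.8,    7. ]), [np.float64(1.990005166546388), np.float64(1.9900051665464247)])
Aroot (array([ 499. , -210.4,   51.7]), [np.float64(0.5119173820290399), np.float64(0.5119173820290802)])
[[455.8 160.8]
 [399.4 116.6]
 [310.3 109.7]
 [237.8 143.8]
 [223.6 200.8]
 [279.1 247.7]
 [372.5 255.2]
 [446.  218.4]]
```

```bash
cat >> h.py <<'E'
import json
from scipy.spatial.transform import Rotation as Ro
def frame(x,zt):  # tool axes: z along zt, x nearest to x
    z=np.array(zt,float);z/=np.linalg.norm(z);x=np.array(x,float);x-=z*(x@z);x/=np.linalg.norm(x);return np.c_[x,np.cross(z,x),z]
def cmd():
    d=json.load(open("cmd.json"));return np.array(d[0]),np.array(d[1])
def go(p,R):  # print row numbers to reach TCP pose from the commanded pose, then assume it reached
    p0,R0=cmd();s=np.round(R0.T@(np.array(p)-p0)/400,4);w=np.round(Ro.from_matrix(R0.T@R).as_rotvec()/np.pi,4)
    print("row",s.tolist(),w.tolist(),"mm",np.round(np.linalg.norm(s)*400,1),"deg",np.round(np.linalg.norm(w)*180,1))
    p1=p0+R0@(s*400);R1=R0@Ro.from_rotvec(w*np.pi).as_matrix();json.dump([p1.tolist(),R1.tolist()],open("cmd.json","w"))
def meas():
    s=status.observe();q=s['orientation'];return s,np.array(s['eef_pos']),Ro.from_quat([q[1],q[2],q[3],q[0]]).as_matrix()
E
python3 - <<'E'
from h import *
s,p,R=meas();json.dump([[216.363, 532.755, 231.288],R.tolist()],open("cmd.json","w"))
hx=np.array([.9957,-.055,.068]);n=np.array([-.065,.2,1]);n/=np.linalg.norm(n)
Rg=frame(-hx,-n);H=np.array([531.4,-212.6,54.])
Rd=frame([-1,.2,0],[0,0,-1])
go([400,160,231],Rd); go(H+80*n,Rg); go(H-17*n,Rg)
E
```

```text
row [-0.776, -0.6906, 0.0015] [-0.0005, -0.0001, -0.06] mm 415.5 deg 10.8
row [-0.4846, -0.8132, 0.2467] [0.0597, -0.0284, -0.0432] mm 391.3 deg 14.2
row [0.0, 0.0, 0.2425] [-0.0, 0.0, -0.0] mm 97.0 deg 0.0
```

{"method": "move_arm", "body": {"increments": [0,-0.776,-0.6906,0.0015,-0.0005,-0.0001,-0.06,0,-0.776,-0.6906,0.0015,-0.0005,-0.0001,-0.06,0,-0.776,-0.6906,0.0015,-0.0005,-0.0001,-0.06,0,-0.776,-0.6906,0.0015,-0.0005,-0.0001,-0.06,0,-0.776,-0.6906,0.0015,-0.0005,-0.0001,-0.06,0,-0.776,-0.6906,0.0015,-0.0005,-0.0001,-0.06,0,-0.776,-0.6906,0.0015,-0.0005,-0.0001,-0.06,0,-0.776,-0.6906,0.0015,-0.0005,-0.0001,-0.06,0,-0.776,-0.6906,0.0015,-0.0005,-0.0001,-0.06,0,-0.776,-0.6906,0.0015,-0.0005,-0.0001,-0.06], "grip_force": 80}}

```text
clock: 0.93
eef_pos: [399.8, 158.8, 230.6]
orientation: [0.0, 0.098, 0.995, 0.001]
wrist_force: [0.9, 0.3, -0.4]
gripper_width: 85.1
finger_force: 0.0
```

{"method": "move_arm", "body": {"increments": [0,-0.4846,-0.8132,0.2467,0.0597,-0.0284,-0.0432,0,-0.4846,-0.8132,0.2467,0.0597,-0.0284,-0.0432,0,-0.4846,-0.8132,0.2467,0.0597,-0.0284,-0.0432,0,-0.4846,-0.8132,0.2467,0.0597,-0.0284,-0.0432,0,-0.4846,-0.8132,0.2467,0.0597,-0.0284,-0.0432,0,-0.4846,-0.8132,0.2467,0.0597,-0.0284,-0.0432,0,-0.4846,-0.8132,0.2467,0.0597,-0.0284,-0.0432,0,-0.4846,-0.8132,0.2467,0.0597,-0.0284,-0.0432,0,-0.4846,-0.8132,0.2467,0.0597,-0.0284,-0.0432,0,-0.4846,-0.8132,0.2467,0.0597,-0.0284,-0.0432]}}

```text
clock: 1.77
eef_pos: [526.3, -200.5, 130.2]
orientation: [0.035, 0.032, 0.994, -0.097]
wrist_force: [-0.2, 0.0, -0.5]
gripper_width: 85.6
finger_force: 0.0
```

```bash
python3 - <<'E'
from h import *
np.set_printoptions(precision=1,suppress=True)
t=cams.read_camera("top");s_=cams.read_camera("side");s,p,R=meas();print(p,s['wrist_force'])
print(proj("side",p),proj("top",p))
cv2.imwrite("pics/t1.png",t[:,:,::-1]);cv2.imwrite("pics/s1.png",s_[:,:,::-1])
c=lambda im,x,y:cv2.resize(im[y:y+60,x:x+80,::-1],(400,300),interpolation=cv2.INTER_CUBIC)
cv2.imwrite("pics/z3.png",np.hstack([c(t,264,186),c(s_,215,215)]))
E
```

```text
[ 525.6 -198.5  130.2] [-0.4  0.1  0.7]
[[258.8 229.6]] [[302.9 203.8]]
```

View pics/z3.png

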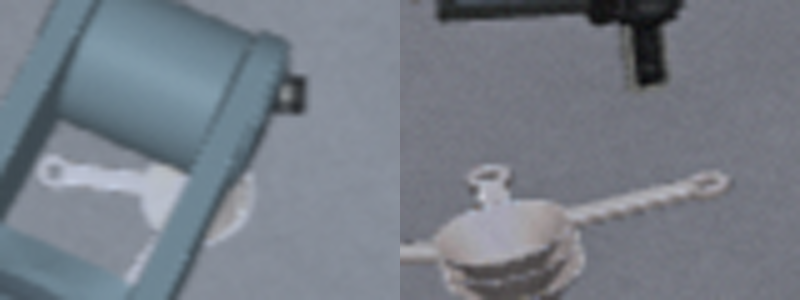

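The picture shows the open near finger's tip at side pixel (264,232), above handle A. The handle is clear of other things, and top-view sight of it is blocked by the arm. I'll check the calibration against the finger position.

```bash
python3 - <<'E'
from h import *
np.set_printoptions(precision=1,suppress=True)
s,p,R=meas()
for y in(-42.5,42.5,-57,57):
  q=p+R@[0,y,-13]; print(y,q,proj("side",q))
print(R, cmd()[0])
H=np.array([531.4,-212.6,54.]);hx=np.array([.9957,-.055,.068])
print(proj("side",[H+40*hx,H,H-33*hx]), proj("side",[H-[0,0,5]]))
E
```

```text
-42.5 [ 521.8 -237.6  151. ] [[262.3 231.5]]
42.5 [ 527.8 -154.4  134.9] [[254.7 219. ]]
-57 [ 520.8 -251.8  153.8] [[263.7 233.8]]
57 [ 528.9 -140.2  132.2] [[253.5 217. ]]
[[-1.   0.1  0.1]
 [ 0.1  1.  -0.2]
 [-0.1 -0.2 -1. ]] [ 532.5 -215.9   37.4]
[[276.1 253.1]
 [261.7 255.8]
 [249.7 258.1]] [[261.6 257.3]]
```

{"method": "move_arm", "body": {"increments": [0,0,0,0.04,0,0,0,0,0,0,0.08,0,0,0,0,0,0,0.11,0,0,0,0,0,0,0.14,0,0,0,0,0,0,0.17,0,0,0,0,0,0,0.195,0,0,0,0,0,0,0.215,0,0,0,0,0,0,0.23,0,0,0,0,0,0,0.2425,0,0,0,0,0,0,0.2425,0,0,0]}}

```text
clock: 2.7
eef_pos: [531.9, -214.9, 35.7]
orientation: [0.035, 0.031, 0.994, -0.096]
wrist_force: [-0.5, 1.4, -0.5]
gripper_width: 85.5
finger_force: 0.0
```

{"method": "move_arm", "body": {"increments": [0.3,0,0,0,0,0,0,0.4,0,0,0,0,0,0,0.5,0,0,0,0,0,0,0.6,0,0,0,0,0,0,0.7,0,0,0,0,0,0,0.8,0,0,0,0,0,0,0.9,0,0,0,0,0,0,1,0,0,0,0,0,0,1,0,0,0,0,0,0,1,0,0,0,0,0,0], "grip_force": 80}}

```text
clock: 3.53
eef_pos: [532.4, -215.0, 36.8]
orientation: [0.036, 0.03, 0.994, -0.097]
wrist_force: [0.9, 0.3, 1.0]
gripper_width: 13.8
finger_force: 77.5
```

{"method": "move_arm", "body": {"increments": [1,0,0,-0.01,0,0,0,1,0,0,-0.02,0,0,0,1,0,0,-0.035,0,0,0,1,0,0,-0.055,0,0,0,1,0,0,-0.08,0,0,0,1,0,0,-0.11,0,0,0,1,0,0,-0.14,0,0,0,1,0,0,-0.16,0,0,0,1,0,0,-0.17,0,0,0,1,0,0,-0.17,0,0,0]}}

```text
clock: 4.37
eef_pos: [528.8, -202.0, 104.9]
orientation: [0.037, 0.03, 0.994, -0.097]
wrist_force: [0.0, 0.4, -2.1]
gripper_width: 13.9
finger_force: 77.6
```

```bash
python3 - <<'E'
from h import *
np.set_printoptions(precision=2,suppress=True)
p0,R0=cmd();json.dump([(p0+R0@[0,0,-68]).tolist(),R0.tolist()],open("cmd.json","w"))
t=cams.read_camera("top");s_=cams.read_camera("side");s,p,R=meas();print(p,cmd()[0],s['wrist_force'],s['gripper_width'])
cv2.imwrite("pics/t2.png",t[:,:,::-1]);cv2.imwrite("pics/s2.png",s_[:,:,::-1])
c=lambda im,x,y:cv2.resize(im[y:y+60,x:x+80,::-1],(400,300),interpolation=cv2.INTER_CUBIC)
cv2.imwrite("pics/z4.png",np.hstack([c(t,264,186),c(s_,215,220)]))
E
```

```text
[ 527.85 -201.72  103.27] [ 528.15 -202.62  103.9 ] [-1.16 -0.57 -0.67] 14.21853250251719
```

View pics/z4.png

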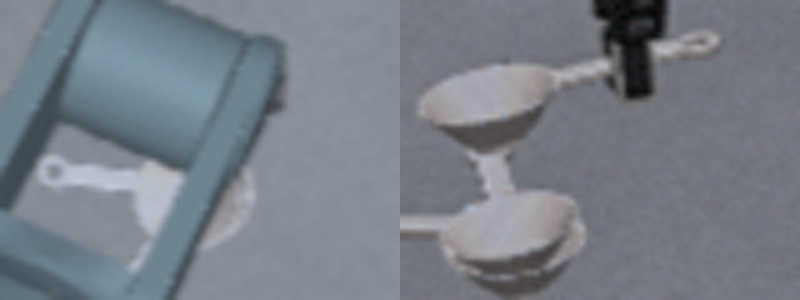

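The top pan is up, with its rim centre at side pixel (232,238) and its eye at (276,228). The other two pans stayed in the pile. Now I'll refine the board pose and the pan's pose in the hand.

```bash
python3 - <<'E'
from h import *
np.set_printoptions(precision=2,suppress=True)
n=-cmd()[1][:,2];hx=-cmd()[1][:,0];p=cmd()[0]
H=p+17*n;print("eye,rim pred",proj("side",[H+40*hx,H-72*hx+2.5*n]),"meas 275.7 228.2, 232 237.6")
im=cv2.imread("pics/top0.png");g=cv2.cvtColor(im,cv2.COLOR_BGR2HSV)
m=((g[...,2]>185)&(g[...,1]<40)).astype(np.uint8);m[:,:150]=0;m[:,250:]=0;m[:140]=0;m[235:]=0
c=max(cv2.findContours(m,0,1)[0],key=cv2.contourArea)[:,0].astype(float)
P=np.array([[169,155],[237,165],[230,223],[167,212]],float)
L=[]
for i in range(4):
    a,b=P[i],P[(i+1)%4];d=(b-a)/np.linalg.norm(b-a);r=c-a;t=r@d;o=abs(r@[-d[1],d[0]])
    q=c[(t>8)&(t<np.linalg.norm(b-a)-8)&(o<3)]
    vx,vy,x,y=cv2.fitLine(q.astype(np.float32),2,0,.01,.01).ravel();L.append(np.cross([x,y,1],[x+vx,y+vy,1]))
C=[]
for i in range(4):
    q=np.cross(L[i-1],L[i]);C.append(q[:2]/q[2])
C=np.array(C);print(C)
W=[plane("top",q,z) for q,z in zip(C,(168,168,39,39))];print(np.array(W))
for a,b in((0,1),(3,2)): d=W[b]-W[a];print(np.linalg.norm(d),np.degrees(np.arctan2(d[0],-d[1])))
for a,b in((2,1),(3,0)): d=W[b]-W[a];print(np.linalg.norm(d),np.degrees(np.arctan2(d[1],d[0])))
# side thick/slim features
for psi in(-8.5,-10):
  for ctr in [(np.mean(W,0))]:
    k=np.radians(psi);X=np.array([np.cos(k),np.sin(k),0]);Y=np.array([-X[1],X[0],0]);c0=ctr*[1,1,0]
    s35,c35=np.sin(np.radians(35)),np.cos(np.radians(35));nb=-s35*X+c35*np.array([0,0,1]);u=c35*X+s35*np.array([0,0,1])
    base=c0-100*X+[0,0,30]
    for sy in(60,-60):
        o=base+185*u+sy*Y;pts=[o,o+22*nb,o+64*nb];print(psi,sy,np.array(pts[0]),proj("top",pts).tolist(),proj("side",pts).tolist())
E
```

```text
eye,rim pred [[274.06 229.96]
 [232.28 236.94]] meas 275.7 228.2, 232 237.6
[[170.29 153.64]
 [237.14 164.74]
 [229.46 222.8 ]
 [167.11 212.04]]
[[690.93 262.28 168.  ]
 [654.32  31.11 168.  ]
 [460.19  61.39  39.  ]
 [497.39 293.62  39.  ]]
234.04990760252164 -8.99866203951913
235.19133654257993 -9.100687632325037
235.03927530182696 -8.865556789285227
234.68985760607288 -9.198736217377606
-8.5 60 [635.55 213.82 136.11] [[185.35550763548338, 171.16389992295376], [183.8879464478121, 173.8666765203311], [180.97479892908166, 179.23175908348222]] [[253.09024003739995, 156.22244810523296], [249.47612580107042, 151.52236990370574], [242.43626655322404, 142.367183645336]]
-8.5 -60 [617.81  95.14 136.11] [[219.0371588144627, 176.4954229776006], [218.01578407974492, 179.27638625876602], [215.98812341940982, 184.79722954124023]] [[258.67329626235545, 172.67027924669355], [254.85137593396743, 167.76763664529852], [247.39637864990627, 158.20459395007362]]
-10 60 [636.88 212.24 136.11] [[185.81594931008675, 170.79266989120194], [184.26115508726176, 173.47422762629805], [181.17492468566797, 178.79705741572548]] [[253.6057645791208, 156.37739411446577], [249.98035611788276, 151.63360097481464], [242.9221114099164, 142.3979925787898]]
-10 -60 [616.05  94.06 136.11] [[219.33573195769728, 176.99815048108223], [218.2242172560594, 179.7700497358236], [216.0176451174342, 185.27280706109815]] [[258.2419604376385, 172.89019381378336], [254.3990183238353, 167.93678987397257], [246.90707328273956, 158.2799621142948]]
```

```bash
cat >> h.py <<'E'
k=np.radians(-9.05);X=np.array([np.cos(k),np.sin(k),0]);Yb=np.array([-X[1],X[0],0]);s35,c35=np.sin(np.radians(35)),np.cos(np.radians(35))
nb=-s35*X+c35*np.array([0,0,1]);ub=c35*X+s35*np.array([0,0,1]);Rb=np.c_[ub,Yb,nb]
O=np.array([626.5,92,136.])   # peg_slim origin
def toolR(pitch=3.):
    a=np.radians(pitch);c,s=np.cos(a),np.sin(a);return Rb@np.array([[-c,0,s],[0,1,0],[-s,0,-c]]).T
EYE=np.array([-41.5,0,-22])
E
python3 - <<'E'
from h import *
np.set_printoptions(precision=2,suppress=True)
R=toolR();hov=O+100*nb-R@EYE
print(hov,proj("top",[O+64*nb,O+22*nb]),proj("side",[O+64*nb,O+22*nb]))
mid=np.array([500,-120,260.]);go(mid,R);go(hov,R)
E
```

```text
[546.61 104.72 177.27] [[216.87 182.24]
 [218.94 176.8 ]] [[250.37 158.31]
 [257.79 167.91]]
row [0.0517, 0.1228, -0.4268] [-0.0498, -0.1499, 0.0465] mm 178.8 deg 29.6
row [0.0868, 0.5731, 0.1895] [-0.0, -0.0, 0.0] mm 243.9 deg 0.0
```

{"method": "move_arm", "body": {"increments": [1,0.005,0.012,-0.043,-0.005,-0.015,0.0046,1,0.0103,0.0246,-0.0854,-0.01,-0.03,0.0093,1,0.0207,0.0491,-0.1707,-0.0199,-0.06,0.0186,1,0.031,0.0737,-0.2561,-0.0299,-0.0899,0.0279,1,0.0414,0.0982,-0.3414,-0.0398,-0.1199,0.0372,1,0.0465,0.1105,-0.384,-0.045,-0.135,0.042,1,0.05,0.119,-0.414,-0.048,-0.145,0.045,1,0.0517,0.1228,-0.4268,-0.0498,-0.1499,0.0465,1,0.0517,0.1228,-0.4268,-0.0498,-0.1499,0.0465,1,0.0517,0.1228,-0.4268,-0.0498,-0.1499,0.0465]}}

```text
clock: 5.3
eef_pos: [499.3, -119.6, 258.6]
orientation: [0.274, 0.076, 0.958, -0.021]
wrist_force: [-0.5, 0.1, -1.6]
gripper_width: 14.1
finger_force: 77.9
```

{"method": "move_arm", "body": {"increments": [1,0.005,0.035,0.0115,0,0,0,1,0.015,0.1,0.033,0,0,0,1,0.028,0.185,0.061,0,0,0,1,0.041,0.27,0.089,0,0,0,1,0.054,0.355,0.117,0,0,0,1,0.067,0.44,0.145,0,0,0,1,0.077,0.51,0.169,0,0,0,1,0.084,0.553,0.183,0,0,0,1,0.0868,0.5731,0.1895,0,0,0,1,0.0868,0.5731,0.1895,0,0,0]}}

```text
clock: 6.13
eef_pos: [545.5, 107.5, 173.9]
orientation: [0.273, 0.074, 0.959, -0.021]
wrist_force: [-0.6, 0.7, -1.0]
gripper_width: 13.6
finger_force: 78.0
```

```bash
python3 - <<'E'
from h import *
np.set_printoptions(precision=2,suppress=True)
t=cams.read_camera("top");s_=cams.read_camera("side");s,p,R=meas();print(p,cmd()[0],s['wrist_force'],s['gripper_width'],s['joint_pos'])
print(np.degrees(Ro.from_matrix(cmd()[1].T@R).magnitude()))
cv2.imwrite("pics/t3.png",t[:,:,::-1]);cv2.imwrite("pics/s3.png",s_[:,:,::-1])
c=lambda im,x,y:cv2.resize(im[y:y+60,x:x+40,::-1],(400,600),interpolation=cv2.INTER_CUBIC)
cv2.imwrite("pics/z5.png",np.hstack([c(t,198,140),c(s_,225,120)]))
e=p+R@EYE;print("eye pred",e,proj("top",e),proj("side",e))
E
```

```text
[545.98 105.69 175.4 ] [546.61 104.71 177.27] [-0.31 -0.23 -1.57] 14.062387299576445 [ 0.04 -0.09  2.12 -0.19  0.57 -1.25]
0.15886922139627138
eye pred [569.33 102.   215.99] [[214.76 187.36]] [[243.57 150.33]]
```

View pics/z5.png

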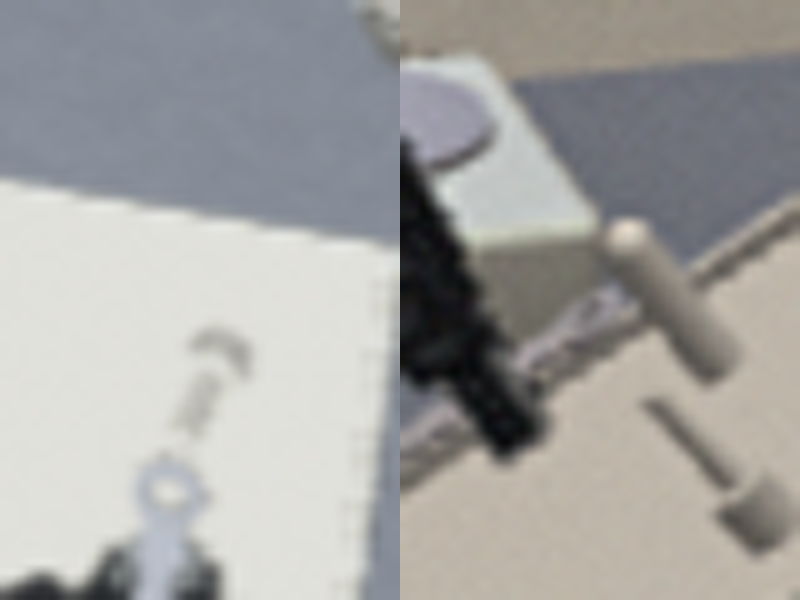

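The top view shows the eye's hole at (214.7,188.6), and the side view shows it at (243.5,150.5), both within about 1 px of prediction. The pin's tip is at (216.3,184) in the top view and (249.6,159.9) in the side view, leaning roughly 4 mm down the slope. Next I'll bring the eye just above the tip.

```bash
cat >> h.py <<'E'
EYE=np.array([-40.5,0,-22])
def eyeat(a,b,h): # TCP for eye centre at a up slope, b left, h above face, from slim peg origin
    return O+a*ub+b*Yb+h*nb-toolR()@EYE
def eyenow():
    s,p,R=meas();return Rb.T@(p+R@EYE-O),s
E
python3 - <<'E'
from h import *
np.set_printoptions(precision=2,suppress=True)
print(eyenow()[0],meas()[1]);go(eyeat(-4.5,.8,72),toolR())
E
```

```text
[-2.65  0.88 98.86] [545.98 105.69 175.4 ]
row [0.0051, 0.0021, 0.0705] [-0.0, -0.0, 0.0] mm 28.3 deg 0.0
```

{"method": "move_arm", "body": {"increments": [1,0.0005,0.0002,0.007,0,0,0,1,0.0015,0.0006,0.02,0,0,0,1,0.0025,0.001,0.035,0,0,0,1,0.0035,0.0014,0.049,0,0,0,1,0.0043,0.0018,0.06,0,0,0,1,0.0049,0.002,0.068,0,0,0,1,0.0051,0.0021,0.0705,0,0,0,1,0.0051,0.0021,0.0705,0,0,0,1,0.0051,0.0021,0.0705,0,0,0,1,0.0051,0.0021,0.0705,0,0,0]}}

```text
clock: 7.07
eef_pos: [559.6, 104.3, 152.3]
orientation: [0.275, 0.076, 0.958, -0.021]
wrist_force: [0.6, -0.0, -1.5]
gripper_width: 14.0
finger_force: 78.0
```

```bash
python3 - <<'E'
from h import *
np.set_printoptions(precision=2,suppress=True)
t=cams.read_camera("top");s_=cams.read_camera("side");e,s=eyenow();print(e,meas()[1],cmd()[0],s['wrist_force'],s['moment'])
cv2.imwrite("pics/t4.png",t[:,:,::-1]);cv2.imwrite("pics/s4.png",s_[:,:,::-1])
c=lambda im,x,y:cv2.resize(im[y:y+45,x:x+30,::-1],(400,600),interpolation=cv2.INTER_CUBIC)
cv2.imwrite("pics/z6.png",np.hstack([c(t,202,160),c(s_,237,135)]))
s,p,R=meas();e=p+R@EYE;print("eye pred",proj("top",e),proj("side",e))
E
```

```text
[-4.72  1.61 72.27] [559.64 104.33 152.35] [559.79 103.46 152.28] [-0.21 -0.46 -1.66] [0.06 0.3  0.02]
eye pred [[215.84 184.5 ]] [[247.55 157.01]]
```

View pics/z6.png

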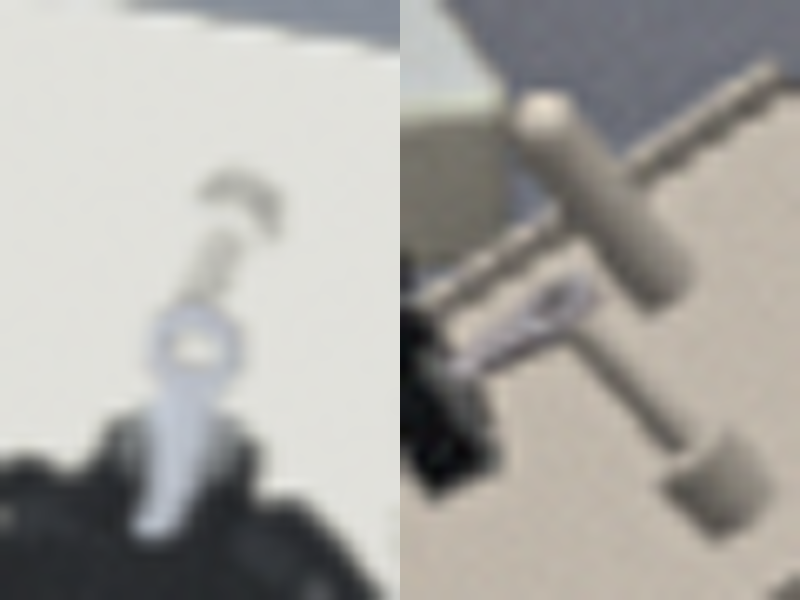

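The top view shows the eye's hole at about (216.2,185.6), slightly right of the pin's line. In the side view the hole is at (248.7,156.8), slightly up-right of the pin's line. I'll measure both to sub-pixel accuracy.

```bash
python3 - <<'E'
from h import *
np.set_printoptions(precision=2,suppress=True,linewidth=160)
def line(fn,rows,guess,hw):
    P=[]
    for f in fn:
        im=cv2.imread(f).astype(float).mean(2)
        for v in rows:
            u0=guess(v);us=np.arange(int(u0-hw),int(u0+hw)+1);r=im[v,us];bg=np.median(np.r_[r[:2],r[-2:]]);w=np.clip(bg-r-6,0,None)
            if w.sum()>10:P.append([(w*us).sum()/w.sum(),v,w.sum()])
    P=np.array(P);k=np.polyfit(P[:,1],P[:,0],1,w=np.sqrt(P[:,2]));print(fn,"\n",P,"u=%.3f v+%.2f"%tuple(k),"res",np.std(P[:,0]-np.polyval(k,P[:,1])));return k
kt=line(["pics/top0.png","pics/t3.png"],range(178,185),lambda v:218.3-.4*(v-179),4)
ks=line(["pics/side0.png","pics/s3.png"],range(160,168),lambda v:250+1.02*(v-160),5)
t=cv2.imread("pics/t4.png");print((t[180:193,208:225,0].astype(int)-t[180:193,208:225,2]));print(t[180:193,208:225].mean(2).astype(int))
s=cv2.imread("pics/s4.png");print((s[150:164,240:258,0].astype(int)-s[150:164,240:258,2]));print(s[150:164,240:258].mean(2).astype(int))
E
```

```text
['pics/top0.png', 'pics/t3.png'] 
 [[218.37 178.    68.  ]
 [217.88 179.    94.67]
 [217.42 180.   100.  ]
 [217.13 181.   118.  ]
 [216.57 182.    93.83]
 [217.15 183.    41.17]
 [216.56 184.    11.33]
 [218.36 178.    64.  ]
 [217.92 179.    86.67]
 [217.41 180.    91.83]
 [217.12 181.   111.5 ]
 [216.59 182.    89.67]
 [217.15 183.    36.83]] u=-0.336 v+277.99 res 0.289900401381871
['pics/side0.png', 'pics/s3.png'] 
 [[250.16 160.   180.  ]
 [250.96 161.   200.17]
 [252.01 162.   197.83]
 [252.97 163.   212.  ]
 [253.87 164.   202.  ]
 [254.85 165.   203.33]
 [255.82 166.   200.  ]
 [256.74 167.   214.83]
 [250.18 160.   184.17]
 [250.99 161.   206.83]
 [251.99 162.   196.67]
 [252.88 163.   214.67]
 [253.91 164.   213.  ]
 [254.93 165.   214.  ]
 [255.84 166.   213.33]
 [256.72 167.   215.5 ]] u=0.951 v+97.96 res 0.04699612467354158
[[-6 -5 -6 -6 -6 -6 -6 -6 -8 -7 -7 -8 -6 -5 -5 -6 -6]
 [-6 -5 -6 -5 -5 -6 -5 -7 -7 -7 -7 -8 -6 -5 -6 -5 -6]
 [-6 -6 -6 -5 -6 -5 -6 -5 -2 -4 -7 -5 -6 -5 -6 -5 -6]
 [-5 -6 -6 -6 -5 -5  3 10 14 11  1 -6 -5 -6 -6 -5 -6]
 [-6 -6 -5 -5 -4  4 13  9  7 12 11 
[... 2777 characters left out ...]
 93  90  99 117 127 140]
 [129 143 138 115 102 113 143 179 183 171 172 168 137  87  92 100 118 131]
 [169 121 104 110 151 176 177 160 132 130 151 155 165 123  87  90 103 121]
 [116 105 110 145 179 184 164 132  99 122 142 138 163 166 120  88  97 127]
 [116 153 178 180 178 166 150 121 122 138 134 155 181 183 166 133 148 178]
 [137 185 186 177 164 155 157 157 128 118 136 161 175 185 183 177 181 181]
 [120 182 174 160 155 145 114 101 101 105 103 129 160 176 185 182 182 183]
 [ 91 149 162 145 119  92  98 131 158 165 121 104 131 158 177 181 183 182]
 [120 163 155 106 109 137 173 180 182 184 165 120 105 128 157 176 182 184]
 [ 97 117 117 146 178 181 184 183 184 184 180 162 109 104 132 162 175 180]]
```

```bash
python3 - <<'E'
from h import *
np.set_printoptions(precision=2,suppress=True,linewidth=160)
loc=lambda X:Rb.T@(X-O)
for n,a,b in [("eye t4",(216.25,185.65),(248.5,157.0)),("eye t4b",(216.25,185.65),(248.9,157.4)),("eye t3",(214.65,188.55),(243.5,150.5)),("base",(218.9,176.8),(257.7,167.9)),("tip",(216.0,183.7),(249.8,159.6))]:
    X,r=tri(a,b);print(n,X,r[0],loc(X))
# least squares pin: axis through (a0,b0) at h22 and lean; sensitivity of line offsets at h=72
def off(P): 
    t=proj("top",P)[0];s=proj("side",P)[0];return np.array([(t[0]-(217.5-.42*(t[1]-180)))/np.hypot(1,.42),(s[0]-(.951*s[1]+97.96))/np.hypot(1,.951)])
f=lambda a,b,h:off(O+a*ub+b*Yb+h*nb)
for h in(22,43,64,72):
    o=f(0,0,h);J=np.c_[f(1,0,h)-o,f(0,1,h)-o];print(h,"axis at",np.linalg.solve(J,-o))
h=72;o=f(0,0,h);J=np.c_[f(1,0,h)-o,f(0,1,h)-o]
for a,b in [((216.25,185.65),(248.5,157.0)),((216.25,185.65),(248.9,157.5))]:
    e=np.array([(a[0]-(217.5-.42*(a[1]-180)))/np.hypot(1,.42),(b[0]-(.951*b[1]+97.96))/np.hypot(1,.951)]);print("eye-pin",np.linalg.solve(J,e))
E
```

```text
eye t4 [581.09  98.47 193.34] 3.1548960821775838 [-4.68 -0.76 73.28]
eye t4b [581.82  98.47 191.83] 3.7085266440205964 [-4.95 -0.64 71.63]
eye t3 [567.21 101.92 215.51] 1.8102588585403845 [-3.64  0.47 99.61]
base [613.91  94.15 153.99] 0.11439673738615468 [-0.14  0.14 22.06]
tip [587.66 100.73 182.74] 1.683829691741464 [-5.74  2.51 61.07]
22 axis at [-0.44  0.42]
43 axis at [-2.58  1.32]
64 axis at [-4.71  2.21]
72 axis at [-5.52  2.55]
eye-pin [ 3.77 -4.56]
eye-pin [ 3.59 -4.51]
```

```bash
python3 - <<'E'
from h import *
p0,R0=cmd()
c=Rb.T@(p0+R0@EYE-O);print(c)
go(eyeat(-5.5,3.2,72),toolR());go(eyeat(-5.5,3.2,60),toolR())
E
```

```text
[-4.50830954  0.82715344 71.99966047]
row [0.0025, 0.006, 0.0001] [-0.0, -0.0, 0.0] mm 2.6 deg 0.0
row [-0.0016, -0.0, 0.03] [-0.0, -0.0, 0.0] mm 12.0 deg 0.0
```

Shift sideways first, then descend 12 mm slowly along the peg's axis.

{"method": "move_arm", "body": {"increments": [1,0.0025,0.006,0,0,0,0,1,0.0025,0.006,0,0,0,0,1,0.0025,0.006,0,0,0,0,1,0.0023,0.006,0.004,0,0,0,1,0.0021,0.006,0.009,0,0,0,1,0.0018,0.006,0.014,0,0,0,1,0.0015,0.006,0.02,0,0,0,1,0.0012,0.006,0.025,0,0,0,1,0.0009,0.006,0.03,0,0,0,1,0.0009,0.006,0.03,0,0,0]}}

```text
clock: 8.0
eef_pos: [566.2, 105.5, 142.2]
orientation: [0.275, 0.076, 0.958, -0.021]
wrist_force: [-8.1, -1.4, 8.2]
gripper_width: 13.7
finger_force: 81.4
```

```bash
python3 - <<'E'
from h import *
np.set_printoptions(precision=2,suppress=True,linewidth=160)
t=cams.read_camera("top");s_=cams.read_camera("side");e,s=eyenow();p0,R0=cmd()
print(e,"cmd",Rb.T@(p0+R0@EYE-O),"F",Rb.T@s['wrist_force'],"M",Rb.T@s['moment'],s['gripper_width'])
cv2.imwrite("pics/t5.png",t[:,:,::-1]);cv2.imwrite("pics/s5.png",s_[:,:,::-1])
c=lambda im,x,y:cv2.resize(im[y:y+45,x:x+30,::-1],(400,600),interpolation=cv2.INTER_CUBIC)
cv2.imwrite("pics/z7.png",np.hstack([c(t,202,160),c(s_,237,135)]))
E
```

```text
[-5.4   3.83 60.45] cmd [-5.5   3.23 59.99] F [-2.48 -3.31 10.92] M [-0.33  0.1  -0.02] 13.946185921141906
```

View pics/z7.png

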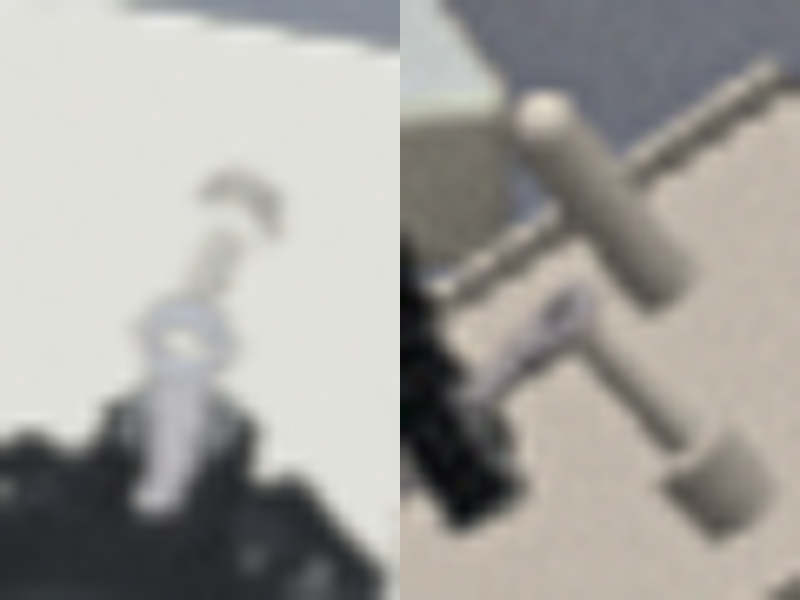

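The side view shows the ring resting against the pin's tip around (249,158) without passing over it, and the force along the peg is about 12 N. I'll compute where the hole and the tip lie in each view, using known heights.

```bash
python3 - <<'E'
from h import *
np.set_printoptions(precision=2,suppress=True,linewidth=160)
def onh(n,p,h):
    o,d=ray(n,*p);q=O+h*nb;X=o+d*(((q-o)@nb)/(d@nb));return (Rb.T@(X-O))[:2]
for v in(159.3,159.7,160.1): print("tip side",v,onh("side",(.951*v+97.96,v),64))
for v in(182.5,183.5,184.5): print("tip top",v,onh("top",(217.5-.42*(v-180),v),64))
print("t4 kin -4.7,1.6 | top",onh("top",(216.25,185.65),72.3),"side",onh("side",(248.5,156.8),75.3),onh("side",(248.4,157.4),72.3))
print("t3 kin",-2.65,.88,"top",onh("top",(214.65,188.55),98.9),"side",onh("side",(243.5,150.5),98.9))
print("t5 kin -5.4,3.8 | top",onh("top",(215.15,185.15),67),"side",onh("side",(249.0,157.6),70))
for f in("pics/side0.png","pics/s4.png","pics/s5.png"):
    im=cv2.imread(f).astype(float).mean(2);P=[]
    for v in range(162,168):
        u0=.951*v+97.96;us=np.arange(int(u0-4),int(u0+6));r=im[v,us];w=np.clip(np.median(r[[0,1,-1]])-r-6,0,None);P.append((w*us).sum()/w.sum()-u0)
    print(f,np.array(P))
for f in("pics/t3.png","pics/t4.png","pics/t5.png"):
    print(cv2.imread(f)[177:185,213:223].mean(2).astype(int))
im=cv2.imread("pics/s3.png").mean(2);print(im[156:163,245:256].astype(int))
E
```

```text
tip side 159.3 [-3.78 -2.22]
tip side 159.7 [-2.96 -6.05]
tip side 160.1 [-2.15 -9.87]
tip top 182.5 [-1.26  1.31]
tip top 183.5 [-5.29  2.36]
tip top 184.5 [-9.34  3.42]
t4 kin -4.7,1.6 | top [-8.79 -0.18] side [-0.51 -7.27] [-2.42 -4.13]
t3 kin -2.65 0.88 top [-6.09  0.81] side [-2.   -0.06]
t5 kin -5.4,3.8 | top [-10.47   4.36] side [-1.54 -2.89]
pics/side0.png [-0.02 -0.01 -0.06 -0.01  0.02  0.08]
pics/s4.png [ 0.04 -0.04 -0.08  0.02  0.06  0.01]
pics/s5.png [-0.55 -0.06 -0.02  0.01  0.06 -0.04]
[[223 223 223 220 210 197 202 212 202 189]
 [222 222 221 215 198 189 186 205 212 212]
 [222 223 221 208 191 186 191 212 220 221]
 [222 222 214 199 188 184 203 220 222 223]
 [223 221 207 190 183 181 205 220 222 222]
 [222 216 201 192 183 198 218 222 222 222]
 [222 219 217 212 194 206 221 223 222 222]
 [221 218 217 211 212 219 223 223 222 222]]
[[222 223 222 221 210 198 202 211 202 189]
 [223 223 222 215 198 190 187 205 213 212]
 [223 222 221 208 191 185 191 212 221 221]
 [223 223 215 199 189 183 202 219 222 222]
 [222 221 205 188 183 181 205 222 223 223]
 [221 213 186 172 176 196 217 223 222 223]
 [209 192 188 189 183 187 210 221 223 223]
 [205 191 192 192 189 186 187 208 222 223]]
[[223 223 223 221 209 198 203 212 203 190]
 [223 223 222 214 199 190 188 205 212 213]
 [223 223 220 207 191 186 190 212 220 221]
 [223 222 215 198 189 184 202 220 222 223]
 [221 219 206 189 184 181 206 222 223 223]
 [207 194 186 180 179 197 218 223 223 223]
 [190 188 190 188 185 190 212 222 223 223]
 [185 185 188 187 184 182 204 221 223 222]]
[[177 180 182 182 181 181 183 168 119  89  92]
 [184 180 180 182 179 181 182 182 163 118  89]
 [181 179 182 181 179 178 182 182 182 165 133]
 [180 180 181 180 170 162 163 173 184 182 177]
 [181 179 180 169 133 108 126 157 177 182 182]
 [180 181 177 178 162 119 102 128 158 175 183]
 [178 180 181 181 179 165 121 102 133 159 177]]
```

```bash
cat >> h.py <<'E'
EYE=np.array([-39.5,0,-28.5]);PITCH=12.
def eyeat(a,b,h,pitch=None): return O+a*ub+b*Yb+h*nb-toolR(PITCH if pitch is None else pitch)@EYE
def rep(save=None):
    np.set_printoptions(precision=2,suppress=True,linewidth=160)
    e,s=eyenow();p0,R0=cmd();print("eye",e,"cmd",Rb.T@(p0+R0@EYE-O),"F",Rb.T@s['wrist_force'],"M",Rb.T@s['moment'],"w",s['gripper_width'],"t",s['clock'])
E
python3 - <<'E'
from h import *
rep();s,p,R=meas();e=p+R@EYE;print(proj("top",e),proj("side",e))
go(eyeat(-4,2.6,71),toolR(PITCH));go(eyeat(-4,2.6,63),toolR(PITCH))
E
```

```text
eye [-6.06  3.82 66.99] cmd [-6.16  3.23 66.54] F [-2.48 -3.31 10.92] M [-0.33  0.1  -0.02] w 13.946185921141906 t 8.1
[[215.43 184.03]] [[248.06 158.16]]
row [0.0051, -0.0015, -0.0277] [-0.0, 0.05, 0.0] mm 11.3 deg 9.0
row [-0.0041, -0.0, 0.0195] [-0.0, -0.0, 0.0] mm 8.0 deg 0.0
```

{"method": "move_arm", "body": {"increments": [1,0.001,0,-0.012,0,0,0,1,0.002,0,-0.025,0,0,0,1,0.004,-0.0015,-0.0277,0,0.025,0,1,0.0051,-0.0015,-0.0277,0,0.05,0,1,0.0051,-0.0015,-0.0277,0,0.05,0,1,0.0051,-0.0015,-0.0277,0,0.05,0,1,0.0051,-0.0015,-0.0277,0,0.05,0,1,0.0051,-0.0015,-0.0277,0,0.05,0,1,0.0051,-0.0015,-0.0277,0,0.05,0,1,0.0051,-0.0015,-0.0277,0,0.05,0]}}

```text
clock: 8.93
eef_pos: [557.6, 106.4, 149.4]
orientation: [0.199, 0.077, 0.977, -0.015]
wrist_force: [-0.2, 0.7, -1.0]
gripper_width: 14.0
finger_force: 79.1
```

```bash
python3 - <<'E'
from h import *
rep()
t=cams.read_camera("top");s_=cams.read_camera("side");rep()
cv2.imwrite("pics/t6.png",t[:,:,::-1]);cv2.imwrite("pics/s6.png",s_[:,:,::-1])
s,p,R=meas();e=p+R@EYE;print(proj("top",e),proj("side",e))
b=cv2.imread("pics/side0.png").astype(int);s=s_[:,:,::-1].astype(int)
print(s[150:164,240:258].mean(2).astype(int));print((s-b)[150:164,240:258].mean(2).astype(int))
t=t[:,:,::-1].astype(int);b=cv2.imread("pics/top0.png").astype(int)
print(t[180:193,208:225].mean(2).astype(int));print((t-b)[180:193,208:225].mean(2).astype(int))
E
```

```text
eye [-5.36  3.35 71.01] cmd [-4.01  2.63 63.01] F [-0.85  0.68 -0.6 ] M [0.02 0.22 0.04] w 13.971985043136922 t 8.9333
eye [-4.91  3.34 71.05] cmd [-4.01  2.63 63.01] F [-0.83 -0.53 -0.68] M [0.01 0.2  0.03] w 14.015837383600989 t 9.0333
[[215.39 184.3 ]] [[247.65 157.08]]
[[106 107 106 106  98 108 115 130 132  88  91 101 118 132 142 160 184 183]
 [107 105 106 102  96 109 133 146 131  88  85  91 105 119 132 145 166 181]
 [110 104 100 103 114 151 165 115 106  98 102  88  92 109 122 135 153 172]
 [105 104 110 122 137 135 112 103 113 142 165 125  89  97 113 126 139 150]
 [ 96 109 148 166 115 104 109 150 178 183 188 159  93  84 100 116 129 140]
 [133 144 138 113 102 111 144 181 186 182 174 172 134  91  89 105 118 131]
 [172 122 106 108 148 179 181 180 162 146 154 158 153 117  87  90 102 117]
 [117 106 112 143 180 183 170 149 113 114 150 143 156 164 121  87  95 130]
 [ 99 154 177 182 183 172 154 126 108 130 138 132 165 185 165 129 147 176]
 [124 185 187 180 169 156 147 133 128 118 114 132 173 186 184 177 179 182]
 [114 184 177 168 159 136 121 114 101  95  93 125 158 178 186 182 183 180]
 
[... 2896 characters left out ...]
 3    3    2    0  -14  -31  -18   -2    0  -15  -31  -27   -6    3    3    2    3]
 [   3    3    2   -1  -14  -33  -35  -14   -1  -10  -25  -23   -6    2    3    4    3]
 [   3    3    3    2   -5  -22  -34  -35  -30  -28  -30  -14    1    3    3    3    3]
 [   3    3    3    3   -5  -22  -28  -30  -30  -30  -32  -11    2    3    3    3    3]
 [   3    3    3    1   -3  -14  -23  -25  -29  -33  -16    0    3    2    3    3    3]
 [   4    1   -2  -16  -33  -30  -24  -25  -25  -32  -17    0    3    3    2    3    3]
 [  -1  -29  -60  -74  -75  -48  -26  -24  -26  -50  -60  -30   -5    2    2    4    3]
 [ -31  -90 -123 -106  -92  -53  -26  -25  -25  -56  -86  -55  -14    0    2    2    3]]
```

```bash
python3 - <<'E'
from h import *
np.set_printoptions(precision=2,suppress=True,linewidth=160)
th=np.linspace(0,2*np.pi,361)
def sil(c,R,r=13,hs=(-3,3)):
    D=np.vstack([c+r*np.outer(np.cos(th),R[:,0])+r*np.outer(np.sin(th),R[:,1])+h*R[:,2] for h in hs])
    for n in("side","top"):
        q=proj(n,D);print(n,"c",proj(n,c)[0],"left",q[:,0].min(),"right",q[q[:,0].argmax()],"top",q[q[:,1].argmin()],"bot",q[:,1].max())
print("t4");sil(O+Rb@[-4.72,1.61,72.27],Rb)
print("t6");sil(O+Rb@[-4.91,3.34,71.05],Rb)
print("hole t6");sil(O+Rb@[-4.91,3.34,71.05],Rb,6.25,(3,));sil(O+Rb@[-4.91,3.34,71.05],Rb,6.25,(-3,))
# pin silhouettes: nominal lean direction
d=np.array([-4.3,1.8,42]);d/=np.linalg.norm(d)
for n in("side","top"):
    q=proj(n,[O+Rb@(d*t+[-.4,.4,22]) for t in(0,42,50)]);print(n,q)
E
```

```text
t4
side c [247.55 157.01] left 243.51848793463037 right [251.6  155.69] top [249.4  153.36] bot 160.6760356084962
top c [215.84 184.5 ] left 211.85965605934666 right [219.82 184.38] top [215.63 180.63] bot 188.34690667728051
t6
side c [247.65 157.08] left 243.62212834134968 right [251.7  155.77] top [249.5  153.44] bot 160.74476416622252
top c [215.39 184.3 ] left 211.4136564901094 right [219.37 184.18] top [215.18 180.43] bot 188.14390950754114
hole t6
side c [247.65 157.08] left 245.43128053733096 right [248.8  155.42] top [248.26 154.97] bot 157.8100115880747
top c [215.39 184.3 ] left 213.39929003708673 right [217.08 184.84] top [215.06 183.04] bot 186.3602039926108
side c [247.65 157.08] left 246.51401497921003 right [249.87 156.81] top [249.34 156.36] bot 159.2016123440477
top c [215.39 184.3 ] left 213.71577937839572 right [217.38 184.03] top [215.37 182.23] bot 185.5483042049711
side [[257.67 167.92]
 [249.08 158.89]
 [247.42 157.15]]
top [[218.81 176.88]
 [216.11 183.31]
 [215.58 184.57]]
```

```bash
python3 - <<'E'
from h import *
np.set_printoptions(precision=2,suppress=True,linewidth=160)
from scipy.optimize import least_squares
def bias(bt,bs):
    def f(a,b,h):
        P=O+a*ub+b*Yb+h*nb;t=proj("top",P)[0]+[0,bt];s=proj("side",P)[0]+[bs,0]
        return np.array([(t[0]-(217.5-.42*(t[1]-180)))/1.085,(s[0]-(.951*s[1]+97.96))/1.38])
    for h in(22,64,70):
        o=f(0,0,h);J=np.c_[f(1,0,h)-o,f(0,1,h)-o];print("axis",h,np.linalg.solve(J,-o))
    P=lambda x:O+Rb@x
    for n,m in(("t6",[215.75,185.5,248.3,158.5]),("tip",[215.7,183.7,249.75,159.8]),("t6b",[215.75,185.5,248.5,158.2])):
        r=least_squares(lambda x:np.r_[proj("top",P(x))[0]+[0,bt],proj("side",P(x))[0]+[bs,0]]-m,[-5,3,65]);print(n,r.x,r.fun)
for bt,bs in((0,0),(.95,.9),(.5,.5)): print(bt,bs);bias(bt,bs)
E
```

```text
0 0
axis 22 [-0.44  0.42]
axis 64 [-4.71  2.21]
axis 70 [-5.32  2.47]
t6 [-7.79  1.71 67.81] [ 0.21 -0.81 -0.76  0.08]
tip [-6.33  3.64 59.98] [ 0.14 -0.53 -0.5   0.05]
t6b [-6.97  1.57 68.52] [ 0.23 -0.92 -0.87  0.09]
0.95 0.9
axis 22 [-2.95  2.38]
axis 64 [-7.18  4.13]
axis 70 [-7.78  4.38]
t6 [-7.85  2.52 67.74] [-0.03  0.11  0.1  -0.01]
tip [-6.39  4.45 59.91] [-0.1   0.39  0.36 -0.04]
t6b [-7.03  2.38 68.45] [ 0. -0. -0.  0.]
0.5 0.5
axis 22 [-1.83  1.47]
axis 64 [-6.07  3.24]
axis 70 [-6.68  3.49]
t6 [-7.85  2.14 67.8 ] [ 0.08 -0.31 -0.3   0.03]
tip [-6.39  4.07 59.97] [ 0.01 -0.03 -0.03  0.  ]
t6b [-7.04  2.   68.51] [ 0.11 -0.42 -0.4   0.04]
```

```bash
python3 - <<'E'
from h import *
p0,R0=cmd()
# undo the unexecuted descent: command was eye (-4,2.6,71) at pitch 12
E0=np.array([-39.5,0,-28.5]);R12=toolR(12.);p=O-4*ub+2.6*Yb+71*nb-R12@E0
s,pm,Rm=meas();print("cmd-meas",Rb.T@(p-pm))
json.dump([p.tolist(),R12.tolist()],open("cmd.json","w"))
txt=open("h.py").read().replace("EYE=np.array([-39.5,0,-28.5]);PITCH=12.","EYE=np.array([-40.,0,-25.5]);PITCH=8.");open("h.py","w").write(txt)
E
python3 - <<'E'
from h import *
rep();e,s=eyenow();p0,R0=cmd();c=Rb.T@(p0+R0@EYE-O)
# keep eye point, rotate back 4 deg, shift
c=e+[.8,1.7-.7,0];go(eyeat(*c),toolR(PITCH));c[2]-=10;go(eyeat(*c),toolR(PITCH))
E
```

```text
cmd-meas [ 0.89739964 -0.78240684 -0.03495996]
eye [-5.04  3.34 68.02] cmd [-4.13  2.6  67.96] F [-0.83 -0.53 -0.68] M [0.01 0.2  0.03] w 14.015837383600989 t 9.0333
row [-0.0044, 0.0044, 0.0067] [0.0, -0.0222, -0.0] mm 3.7 deg 4.0
row [-0.0035, -0.0, 0.0248] [0.0, -0.0, -0.0] mm 10.0 deg 0.0
```

{"method": "move_arm", "body": {"increments": [1,-0.0044,0.0044,0.0067,0,-0.0222,0,1,-0.0044,0.0044,0.0067,0,-0.0222,0,1,-0.0044,0.0044,0.0067,0,-0.0222,0,1,-0.0044,0.0044,0.0067,0,-0.0222,0,1,-0.0044,0.0044,0.0067,0,-0.0222,0,1,-0.0044,0.0044,0.0067,0,-0.0222,0,1,-0.0044,0.0044,0.0067,0,-0.0222,0,1,-0.0044,0.0044,0.0067,0,-0.0222,0,1,-0.0044,0.0044,0.0067,0,-0.0222,0,1,-0.0044,0.0044,0.0067,0,-0.0222,0]}}

```text
clock: 9.87
eef_pos: [561.2, 107.5, 148.2]
orientation: [0.233, 0.077, 0.969, -0.018]
wrist_force: [0.8, -0.2, -0.4]
gripper_width: 14.0
finger_force: 79.1
```

```bash
python3 - <<'E'
from h import *
p0,R0=cmd();d=Rb@np.array([0,0,-10]);json.dump([(p0-d).tolist(),R0.tolist()],open("cmd.json","w"));rep()
t=cams.read_camera("top");s_=cams.read_camera("side")
cv2.imwrite("pics/t7.png",t[:,:,::-1]);cv2.imwrite("pics/s7.png",s_[:,:,::-1])
s,p,R=meas();e=p+R@EYE;print(proj("top",e),proj("side",e))
b=cv2.imread("pics/side0.png").astype(int);s=s_[:,:,::-1].astype(int);print((s-b)[152:166,241:256].mean(2).astype(int)-4)
t=t[:,:,::-1].astype(int);b=cv2.imread("pics/top0.png").astype(int);print((t-b)[180:192,209:223].mean(2).astype(int)-3)
E
```

```text
eye [-4.63  5.02 68.08] cmd [-4.23  4.36 68.01] F [ 0.45 -0.09 -0.8 ] M [-0.05  0.22 -0.03] w 13.996371465276084 t 9.8667
[[215.05 183.77]] [[248.16 157.5 ]]
[[   1    1   -2   -1   -2    0   -5   -1   -1   -4   -3   -3   -1   -2    0]
 [   0   -4   -2    0    0   -1    0   -1    2    3    0   -2    0    0    0]
 [   0    2    6    0   -3   -2    1    1    2    0    1    3   -2    0    2]
 [   3    1    1   -4   -3    1    2    0  -10  -12   -7   -2   -5   -2    1]
 [   0    0    1    3    3    3   -2  -28  -52  -33  -28  -23   -4   -4   -1]
 [  -2    0   -3    3   -3  -14  -33  -70  -65  -34  -34  -13    6    1   -2]
 [   1    3    1   -6  -18  -27  -46  -54  -44  -47  -35   -1    3    1   -4]
 [   3    8   -1  -17  -28  -32  -45  -52  -51  -32   -3    4    1    1    2]
 [ -35    1   -8  -20  -40  -65  -72  -67  -27   -6    1   -4    2   -1   -1]
 [ -63  -11  -18  -35  -79  -88  -78  -35    5    3    0    2   -1    0    0]
 [ -46  -25  -46  -67  -33   -4   -6    1    1   -1   -1    1   -1    0   -1]
 [ -89  -86  -70  -31    1    7    2    3    3    1   -1   -4    0    3   -1]
 [ -95
[... 327 characters left out ...]
9  -14  -15  -11    0    1    0    0    0]
 [  -1   -1  -12  -33  -37  -30  -28  -24  -18   -8   -2    0    0    0]
 [   1   -1  -14  -34  -40  -28  -13  -14  -24  -31  -10   -1    0    1]
 [   0   -1   -8  -26  -40  -23   -5  -12  -30  -34  -14   -1    1    1]
 [   0   -1   -8  -25  -38  -39  -19  -17  -33  -36  -15   -1    0    0]
 [   1    0   -3  -14  -30  -34  -34  -34  -34  -19   -4    0    0    0]
 [   0    0   -2  -10  -25  -31  -34  -33  -25   -8   -2    1    1    0]
 [  -2   -4  -20  -26  -23  -29  -31  -35  -21   -3   -1    1    0    0]
 [ -29  -57  -62  -39  -22  -27  -31  -41  -52  -33   -8    0   -1    0]
 [ -89 -112  -97  -52  -26  -28  -32  -52  -82  -83  -34   -6   -2   -1]]
```

{"method": "move_arm", "body": {"increments": [1,-0.0003,0,0.003,0,0,0,1,-0.0007,0,0.006,0,0,0,1,-0.0011,0,0.009,0,0,0,1,-0.0015,0,0.012,0,0,0,1,-0.002,0,0.015,0,0,0,1,-0.0024,0,0.018,0,0,0,1,-0.0024,0,0.018,0,0,0,1,-0.0024,0,0.018,0,0,0,1,-0.0024,0,0.018,0,0,0,1,-0.0024,0,0.018,0,0,0]}}

```text
clock: 10.8
eef_pos: [566.1, 106.9, 143.1]
orientation: [0.234, 0.077, 0.969, -0.018]
wrist_force: [3.3, -1.5, 4.3]
gripper_width: 13.6
finger_force: 79.5
```

```bash
python3 - <<'E'
from h import *
p0,R0=cmd();json.dump([(p0+R0@np.array([-.0024,0,.018])*400).tolist(),R0.tolist()],open("cmd.json","w"));rep()
t=cams.read_camera("top");s_=cams.read_camera("side");rep()
cv2.imwrite("pics/t8.png",t[:,:,::-1]);cv2.imwrite("pics/s8.png",s_[:,:,::-1])
s,p,R=meas();e=p+R@EYE;print(proj("top",e),proj("side",e))
b=cv2.imread("pics/side0.png").astype(int);s=s_[:,:,::-1].astype(int);print((s-b)[152:168,241:260].mean(2).astype(int)-4)
t=t[:,:,::-1].astype(int);b=cv2.imread("pics/top0.png").astype(int);print((t-b)[176:190,209:223].mean(2).astype(int)-3);print(t[176:190,209:223].mean(2).astype(int))
E
```

```text
eye [-3.56  5.12 61.12] cmd [-4.28  4.36 60.75] F [ 5.29 -0.94  1.5 ] M [-0.2  -0.77 -0.02] w 13.590395921182804 t 10.8
eye [-3.62  5.11 61.12] cmd [-4.28  4.36 60.75] F [ 6.12 -2.08  1.3 ] M [-0.25 -0.85 -0.04] w 13.58582984229446 t 10.9
[[215.43 182.55]] [[249.7 158.9]]
[[   1    3   -3    0    2    1   -4   -2   -1   -4   -5   -3   -1    0   -1   -1    2    3    2]
 [   0   -2   -1    0   -1    1   -2    0    0    1   -2   -2    0   -1    1   -1    0    2    1]
 [   3    3    4    3   -4   -4   -2    0    1    0    4    2    0    2    2   -2    0    1    3]
 [   8   -2    3   -4   -1   -3    4    2    6    2   -4    3   -3   -1    0   -3    1    4    1]
 [  -3    0    0   -1    1    3    2    2    4   -4  -12   -3   -4   -2    0    2    0    0    0]
 [   5    4    1   -1    1    2    1    1   -4  -16  -26  -25  -14    1    1    0   -1    1    3]
 [   6    4    0    2    3   -1   -4  -19  -22  -21  -32  -36  -29   -2   -3   -1    2    4    1]
 [ -22    6    2    1    3   -2  -11  -19  -14   -9  -18  -34  -24    2    2   -2    0    2    1]
 [ -71   -5    7    4    2  -11  -22  -23  
[... 1695 characters left out ...]
3 223 222 222 223 222 215 199 189 186 205 212 212]
 [223 222 223 222 223 221 219 206 191 187 190 212 220 221]
 [223 222 223 222 219 207 182 180 185 183 202 219 222 223]
 [223 223 222 214 205 198 186 180 171 172 203 221 222 222]
 [222 222 221 211 196 191 191 190 184 181 206 221 223 222]
 [223 222 219 206 193 198 205 200 191 185 204 220 222 223]
 [223 222 218 203 183 197 212 205 190 182 192 214 222 223]
 [223 223 221 208 189 187 192 177 170 183 203 220 223 223]
 [222 223 222 212 195 191 189 184 182 189 211 222 222 222]
 [223 223 221 210 195 193 190 186 182 201 219 222 223 223]
 [220 218 210 180 176 192 193 192 185 202 219 222 223 222]
 [192 149 151 159 176 192 193 191 168 158 189 214 222 223]]
```

The force is now mainly lateral: about 6 N up the slope and only 1–2 N along the axis. So the pin is inside the hole and pressing on its upper wall. I'll follow it up the slope while going down.

```bash
python3 - <<'E'
from h import *
p0,R0=cmd();c=Rb.T@(p0+R0@EYE-O)
go(eyeat(c[0]+1.8,c[1]-.6,c[2]),toolR(PITCH));go(eyeat(c[0]+2.8,c[1]-1.0,c[2]-10),toolR(PITCH))
E
```

```text
row [-0.0045, -0.0015, -0.0006] [0.0, -0.0, -0.0] mm 1.9 deg 0.0
row [-0.0059, -0.001, 0.0244] [0.0, -0.0, -0.0] mm 10.0 deg 0.0
```

{"method": "move_arm", "body": {"increments": [1,-0.002,-0.0008,0,0,0,0,1,-0.0045,-0.0015,-0.0006,0,0,0,1,-0.0045,-0.0015,-0.0006,0,0,0,1,-0.0045,-0.0015,-0.0006,0,0,0,1,-0.0059,-0.0018,0.005,0,0,0,1,-0.0072,-0.002,0.011,0,0,0,1,-0.0088,-0.0022,0.017,0,0,0,1,-0.0104,-0.0025,0.0238,0,0,0,1,-0.0104,-0.0025,0.0238,0,0,0,1,-0.0104,-0.0025,0.0238,0,0,0]}}

```text
clock: 11.73
eef_pos: [573.0, 104.6, 135.1]
orientation: [0.233, 0.077, 0.969, -0.018]
wrist_force: [4.0, -0.5, 0.4]
gripper_width: 13.8
finger_force: 79.1
```

```bash
python3 - <<'E'
from h import *
rep()
t=cams.read_camera("top");s_=cams.read_camera("side");rep()
cv2.imwrite("pics/t9.png",t[:,:,::-1]);cv2.imwrite("pics/s9.png",s_[:,:,::-1])
s=s_[:,:,::-1].astype(int);print(s[152:168,241:262].mean(2).astype(int))
b=cv2.imread("pics/side0.png").astype(int);print((s-b)[152:168,241:262].mean(2).astype(int)-4)
E
```

```text
eye [-2.24  3.96 50.42] cmd [-1.49  3.36 50.74] F [ 3.57  0.18 -1.96] M [ 0.01 -0.35 -0.01] w 13.819912589450338 t 11.7333
eye [-2.26  3.97 50.59] cmd [-1.49  3.36 50.74] F [ 2.12  0.74 -2.37] M [-0.04 -0.36  0.02] w 13.863402038270534 t 11.8333
[[107 105 103 112 148 166 118 103  99 101  89  93 108 122 137 151 168 181 183 184 181]
 [ 95 111 123 139 138 114 101 109 145 167 123  86  97 112 125 138 153 168 179 182 180]
 [101 154 169 117 105 110 148 176 180 185 159  95  87  97 116 127 139 156 173 182 180]
 [ 99 142 114 104 109 143 179 185 184 184 176 135  87  89 102 117 130 146 170 182 182]
 [ 70 110 114 150 175 182 184 183 182 183 183 166 118  87  89 105 118 147 175 179 183]
 [ 48 104 151 180 186 182 180 183 183 183 185 182 167 121  88  97 131 166 180 181 179]
 [ 33 112 182 189 183 180 182 182 181 179 185 186 183 167 134 149 176 184 181 181 179]
 [ 25  89 163 183 182 182 179 180 174 164 168 169 164 161 169 178 188 183 181 181 179]
 [ 18  90 161 185 183 180 181 172 132 111 129 144 146 151 154 171 182 181 182 181 183]
 [ 33 102 177 188 185 183 182 182 164 115 103 131 147 145 141 163 180 1
[... 1567 characters left out ...]
    4  -12  -30  -41  -14   -1    6    0    1    1]
 [-164 -132  -72  -17    7    4    1   -3  -14  -22  -12   25    9  -28  -26   -1    0    1    2   -1    4]
 [-169 -155 -128  -53    6    5   -3  -11  -28  -34  -26   15    7   -8   -3    3    1    2    2    2    0]
 [-158 -166 -156 -104  -40  -12  -16  -19  -32  -76  -84  -60   -5   -1    1   -2    1    0    1    0    1]
 [-159 -171 -150 -100  -49  -21  -32  -55  -71  -69  -41   -6    6    1   -2    0   -4    3    0    0    0]
 [-162 -159 -131  -79  -43  -31  -64  -65  -37   -4    1    6    4   -1   -4    0    2   -1    1    2    4]
 [-168 -162 -143 -109  -88  -79  -54  -27   -1    4    5    0    2    0    1    1   -2    2    2    2    3]]
```

The pin's tip now shows above the ring at side pixel (250,160), so it has passed through the eye. I'll carry on down.

```bash
python3 - <<'E'
from h import *
p0,R0=cmd();c=Rb.T@(p0+R0@EYE-O);print(c)
go(eyeat(c[0]+2.2,c[1]-.8,c[2]-14),toolR(PITCH))
E
```

```text
[-1.48989467  3.36       50.74150176]
row [-0.0103, -0.002, 0.0339] [0.0, -0.0, -0.0] mm 14.2 deg 0.0
```

{"method": "move_arm", "body": {"increments": [1,-0.001,-0.0002,0.0034,0,0,0,1,-0.0021,-0.0004,0.0068,0,0,0,1,-0.0031,-0.0006,0.0102,0,0,0,1,-0.0041,-0.0008,0.0136,0,0,0,1,-0.0052,-0.001,0.017,0,0,0,1,-0.0062,-0.0012,0.0203,0,0,0,1,-0.0072,-0.0014,0.0237,0,0,0,1,-0.0088,-0.0017,0.0288,0,0,0,1,-0.0103,-0.002,0.0339,0,0,0,1,-0.0103,-0.002,0.0339,0,0,0]}}

```text
clock: 12.67
eef_pos: [582.3, 102.3, 124.6]
orientation: [0.232, 0.077, 0.969, -0.018]
wrist_force: [1.0, -0.3, -0.6]
gripper_width: 14.1
finger_force: 79.1
```

```bash
python3 - <<'E'
from h import *
rep();p0,R0=cmd();c=Rb.T@(p0+R0@EYE-O)
go(eyeat(c[0]+1,c[1]-.3,c[2]-8),toolR(PITCH))
E
```

```text
eye [-0.46  3.15 36.27] cmd [ 0.7   2.56 36.74] F [ 0.47 -0.15 -1.1 ] M [-0.    0.18  0.04] w 14.116423372599492 t 12.6667
row [-0.0053, -0.0007, 0.0195] [0.0, -0.0, -0.0] mm 8.1 deg 0.0
```

```bash
python3 - <<'E'
from h import *
s,p,R=meas();q=Rb.T@(p-O);print(q, Rb.T@R[:,2]); 
for x in(-11,11): print((Rb.T@(p+R@[x,0,0]-O))[2])
E
```

```text
[-43.64029263   3.19216625  16.62212969] [-1.40115558e-01  8.86817037e-04 -9.90134761e-01]
15.08085268471982
18.163406702036777
```

{"method": "move_arm", "body": {"increments": [1,-0.0007,-0.0001,0.0024,0,0,0,1,-0.0013,-0.0002,0.0049,0,0,0,1,-0.002,-0.0003,0.0073,0,0,0,1,-0.0026,-0.0003,0.0098,0,0,0,1,-0.0033,-0.0004,0.0122,0,0,0,1,-0.004,-0.0005,0.0146,0,0,0,1,-0.0046,-0.0006,0.0171,0,0,0,1,-0.0053,-0.0007,0.0195,0,0,0,1,-0.0053,-0.0007,0.0195,0,0,0,1,-0.0053,-0.0007,0.0195,0,0,0]}}

```text
clock: 13.5
eef_pos: [588.3, 101.2, 119.9]
orientation: [0.233, 0.077, 0.969, -0.018]
wrist_force: [-1.6, -0.8, 4.2]
gripper_width: 13.4
finger_force: 79.5
```

```bash
python3 - <<'E'
from h import *
rep();p0,R0=cmd();c=Rb.T@(p0+R0@EYE-O)
go(eyeat(c[0]+.2,c[1]-.1,c[2]-3),toolR(PITCH))
E
```

```text
eye [ 1.8   3.02 29.  ] cmd [ 1.72  2.28 28.72] F [ 1.26 -1.06  4.27] M [-0.1   0.45  0.01] w 13.405424953222154 t 13.5
row [-0.0015, -0.0002, 0.0074] [0.0, -0.0, -0.0] mm 3.0 deg 0.0
```

{"method": "move_arm", "body": {"increments": [1,-0.0004,0,0.002,0,0,0,1,-0.0008,-0.0001,0.004,0,0,0,1,-0.0015,-0.0002,0.0074,0,0,0,1,-0.0015,-0.0002,0.0074,0,0,0,1,-0.0015,-0.0002,0.0074,0,0,0,1,-0.0015,-0.0002,0.0074,0,0,0,1,-0.0015,-0.0002,0.0074,0,0,0,1,-0.0015,-0.0002,0.0074,0,0,0,1,-0.0015,-0.0002,0.0074,0,0,0,1,-0.0015,-0.0002,0.0074,0,0,0]}}

```text
clock: 14.33
eef_pos: [589.2, 100.9, 119.0]
orientation: [0.233, 0.076, 0.969, -0.018]
wrist_force: [-24.6, -2.5, 28.7]
gripper_width: 13.6
finger_force: 83.4
```

```bash
python3 - <<'E'
from h import *
rep();t=cams.read_camera("top");s_=cams.read_camera("side")
cv2.imwrite("pics/t10.png",t[:,:,::-1]);cv2.imwrite("pics/s10.png",s_[:,:,::-1])
c=lambda im,x,y:cv2.resize(im[y:y+60,x:x+40,::-1],(400,600),interpolation=cv2.INTER_CUBIC)
cv2.imwrite("pics/z10.png",np.hstack([c(t,198,160),c(s_,225,145)]))
E
```

```text
eye [ 2.08  2.98 27.69] cmd [ 1.9   2.2  25.71] F [-3.15 -6.37 37.25] M [-0.64  1.8   0.21] w 13.580092803324126 t 14.3333
```

View pics/z10.png

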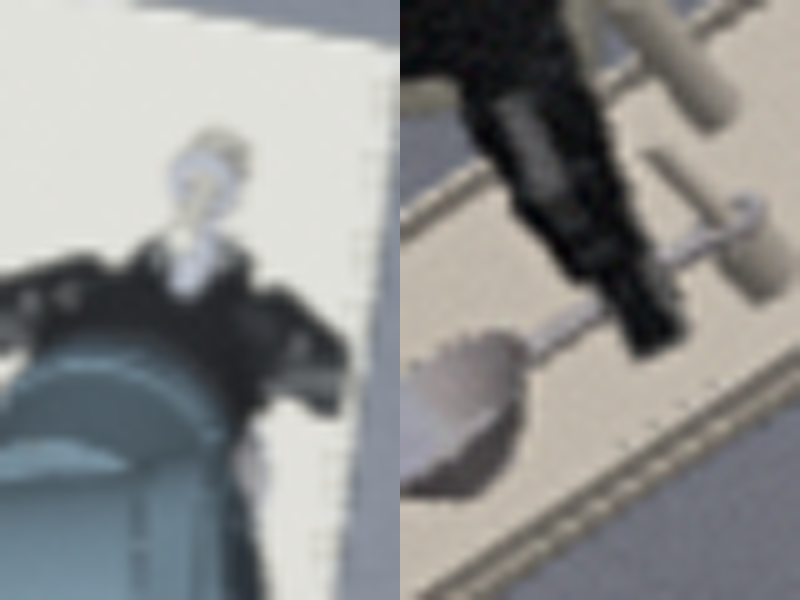

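The side view shows the eye low on the pin, right at the shoulder (about (299,166)), with the bowl down the slope. I'll ease off the push and open the fingers partway.

{"method": "move_arm", "body": {"increments": [1,0.0008,0,-0.003,0,0,0,1,0.001,0,-0.005,0,0,0,1,0.001,0,-0.005,0,0,0,0.75,0.001,0,-0.005,0,0,0,0.7,0.001,0,-0.005,0,0,0,0.65,0.001,0,-0.005,0,0,0,0.6,0.001,0,-0.005,0,0,0,0.55,0.001,0,-0.005,0,0,0,0.55,0.001,0,-0.005,0,0,0,0.55,0.001,0,-0.005,0,0,0]}}

```text
clock: 15.27
eef_pos: [588.5, 101.0, 118.5]
orientation: [0.233, 0.077, 0.969, -0.018]
wrist_force: [0.2, -0.1, 1.3]
gripper_width: 38.5
finger_force: 0.0
```

```bash
python3 - <<'E'
from h import *
p0,R0=cmd();json.dump([(p0+R0@np.array([.4,0,-2])).tolist(),R0.tolist()],open("cmd.json","w"));rep()
s_=cams.read_camera("side");cv2.imwrite("pics/s11.png",s_[:,:,::-1]);t=cams.read_camera("top");cv2.imwrite("pics/t11.png",t[:,:,::-1])
d=lambda a,b:np.abs(cv2.imread(a).astype(int)-cv2.imread(b).astype(int)).mean(2).astype(int)
print(d("pics/s11.png","pics/s10.png")[158:175,250:268]);print(cv2.imread("pics/s11.png")[155:178,248:268].mean(2).astype(int))
b=cv2.imread("pics/side0.png").astype(int);print((s_[:,:,::-1]-b)[155:178,248:268].mean(2).astype(int)-4)
E
```

```text
eye [ 1.23  2.91 27.72] cmd [ 1.78  2.2  27.74] F [ 0.92 -0.05  0.96] M [ 0.    0.23 -0.01] w 38.45033938174754 t 15.2667
[[ 0  2  2  0  1  1  2  0  1  0  0  1  2  1  2  0  1  0]
 [ 1  2  2  0  1  0  1  1  0  0  1  1  1  0  0  0  3  2]
 [ 1  2  1  1  1  1  1  1  2  2  0  1  2  1  4  2  1  1]
 [ 3  1  1  1  0  2  0  0  0  1  0  1  0  0  1  0  1  0]
 [ 2  0  2  1  3  1  1  1  2  0  1  1  2  1  1  2  2  4]
 [ 3  1  2  0  1  1  2  1  1  0  1  0  1  2  1  0  1  1]
 [ 3  2  1  4  2  0  0  0  1 10  7  5  1  1  2  0  1  2]
 [ 2  1  1  1  1  1  1  5 23 27  6  6  1  2  2  0  0  1]
 [ 1  1  1  1  1  1  0  0  0  5  5  7  0  2  1  0  1  0]
 [ 0  1  2  0  8  2  2  3  1  6  1  2  1  0  1  0  2  2]
 [18  1  1  1  3  2 16 15 21 14  4  0  1  0  2  1  2  1]
 [11  1  1  0  5 22 14  7 13 14  1  1  1  2  1  1  1  2]
 [ 3  2  7 13 11 23 30  9 24  2  2  1  1  2  4  1  1  1]
 [49 53 26 12 22 28  2  2  2  3  1  2  0  2  2  1  0  1]
 [26 24 12 33  2  4  1  2  2  2  1  0  1  3  1  1  1  3]
 [11  8 15  3  1  0  2  1  2  0  0  1  1  2  0  1  1  2]
 [22 46 94 44  0  3  3  0  1  1  2  2  1  3  2  3  2  0]]
[[186 18
[... 3571 characters left out ...]
  -32  -77  -54  -29  -10   -8   -4    1    1    1    1   -2    2   -1    1    2]
 [-158 -111  -65  -61  -64  -35   -3    2    6    4    1   -3   -1   -1    1   -1    6    0    2    5]
 [-148 -113  -97  -85  -45   -1    5    2   -1    1   -4    1   -1    1   -3   -1   -1    1    4    1]
 [-159 -139 -104  -49    3    9    7   -1    2    2    5   -1    2   -3    1    3   -3    5   -1    1]
 [-155 -154 -121  -69  -19    4    4    4    2    0   -4    1    1    2    1    2    0    3   -1    4]
 [-164 -162 -148 -106  -58  -21    3   -1    0    1    2    4    1    1    2   -1    3    2    3    1]
 [-156 -161 -152 -126  -74  -25    8    6    0    4    1   -1    4    2    2    2    3    3    3    2]]
```

The fingers are open and the pan stayed put. I'll retreat about 90 mm and check how the pan sits.

{"method": "move_arm", "body": {"increments": [0.55,0.001,0,-0.01,0,0,0,0.55,0.003,0,-0.025,0,0,0,0.55,0.006,0,-0.05,0,0,0,0.55,0.012,0,-0.09,0,0,0,0.55,0.018,0,-0.13,0,0,0,0.55,0.024,0,-0.17,0,0,0,0.55,0.03,0,-0.21,0,0,0,0.55,0.034,0,-0.24,0,0,0,0.55,0.034,0,-0.24,0,0,0,0.55,0.034,0,-0.24,0,0,0]}}

```text
clock: 16.2
eef_pos: [533.8, 109.9, 199.1]
orientation: [0.234, 0.077, 0.969, -0.018]
wrist_force: [0.5, -0.8, 0.5]
gripper_width: 38.6
finger_force: 0.0
```

```bash
python3 - <<'E'
from h import *
p0,R0=cmd();json.dump([(p0+R0@(np.array([.034,0,-.24])*400)).tolist(),R0.tolist()],open("cmd.json","w"));rep()
s_=cams.read_camera("side");cv2.imwrite("pics/s12.png",s_[:,:,::-1]);t=cams.read_camera("top");cv2.imwrite("pics/t12.png",t[:,:,::-1])
b=cv2.imread("pics/side0.png").astype(int);d=(s_[:,:,::-1]-b).mean(2).astype(int)-4
print("side, cols 222-266, rows 158-205")
for v in range(160,206): print(v,' '.join('%4d'%x for x in d[v,222:266]))
P=lambda x:O+Rb@np.array(x,float)
for n in("side","top"): print(n,proj(n,[P([0,0,25]),P([-40,0,28]),P([-74,0,28]),P([-112,0,28]),P([-112,38,28]),P([-112,-38,28]),P([-150,0,28])]).round(1).tolist())
E
```

```text
eye [  2.03   3.05 125.66] cmd [  1.68   2.2  124.7 ] F [ 0.77 -0.7   0.05] M [-0.01  0.22  0.01] w 38.64617994398257 t 16.2
side, cols 222-266, rows 158-205
160   -2   -2   -4   -3   -3    1   -1   -2   -4  -10   -4    2   -1   -1   -2   -3   -2   -4   -2   -2   -2    0    1    3   -1   -2   -4   -4   -2   -1   -3   -2    0   -4    0   -2    1   -1   -2   -5    3   -2   -1    0
161   -3    1   -2   -1   -1   -2    2    3   -1   -2   -1   -1    1   -4    1    0   -1   -1    0    0    2   -1   -1    1   -3   -1    1    2    1   -3    2   -4   -1   -2    2   -3    1   -1    0    2    0    0   -1    1
162   -1   -3   -2   -4   -2   -2   -4   -1    0    0   -2    3   -4   -3   -3    2    1   -1    0    0    0   -2   -1   -1    0   -2    1   -1   -6  -13   -4    2   -2   -4   -1   -1   -2    0   -1    1    0   -2   -1    0
163   -4    1   -2    0   -3   -2   -4    0   -2   -2   -2   -2   -3    0   -3   -1    0    1    0   -3    0   -2    2   -1   -1   -1    1   -1    1   -5   -2   -1   -2    1    3   -1    0   -2    1    0   -3   -1   -1    1
164    0   -3   -3   -5   -1   -1   -1   -4   
[... 8896 characters left out ...]
-5   -4    0    1
204   -1   -2   -2   -4   -1    0   -2    0   -2   -2   -2   -3    2    1   -1    0   -3   -1   -2   -2   -2   -2    2   -1   -2   -2    0   -2   -4   -1   -3    1   -4   -2   -2   -3   -4   -2    2   -1   -1   -3   -3    1
205    0    0    0   -2    1   -4   -1   -2   -3    0   -1   -1   -2   -3   -3    2   -2   -1   -1   -1   -2   -2    1   -4    3   -1   -3   -2   -3    1   -3   -1   -1   -2   -3    0    0   -4   -3   -2   -1   -2    1   -2
side [[257.3, 167.2], [246.2, 173.5], [237.4, 179.4], [227.6, 185.9], [226.5, 180.2], [228.7, 191.9], [217.9, 192.4]]
top [[218.8, 177.2], [217.5, 187.7], [216.6, 196.1], [215.6, 205.3], [205.2, 203.5], [226.0, 207.0], [214.6, 214.2]]
```

The pan kept its place when released, and the eye, handle and root all lie parallel to the face, within about 0.5 px of the home pose. To be sure it is fully home, I'll press lightly on the handle near the eye with shut fingers.

```bash
python3 - <<'E'
from h import *
R=toolR(PITCH);T=lambda u,b,h:O+Rb@np.array([u,b,h])
go(T(-35,2.4,50),R);go(T(-35,2.4,32),R)
E
```

```text
row [-0.0352, 0.0005, 0.134] [0.0, -0.0, -0.0] mm 55.4 deg 0.0
row [-0.0063, -0.0, 0.0445] [0.0, -0.0, -0.0] mm 18.0 deg 0.0
```

{"method": "move_arm", "body": {"increments": [1,0,0,0,0,0,0,1,0,0,0,0,0,0,1,0,0,0,0,0,0,1,-0.007,0,0.027,0,0,0,1,-0.014,0.0002,0.054,0,0,0,1,-0.021,0.0003,0.08,0,0,0,1,-0.028,0.0004,0.107,0,0,0,1,-0.0352,0.0005,0.134,0,0,0,1,-0.0352,0.0005,0.134,0,0,0,1,-0.0352,0.0005,0.134,0,0,0]}}

```text
clock: 17.13
eef_pos: [569.5, 104.0, 155.7]
orientation: [0.232, 0.077, 0.97, -0.018]
wrist_force: [-0.2, -0.5, -1.0]
gripper_width: -0.1
finger_force: 0.0
```

{"method": "move_arm", "body": {"increments": [1,-0.0008,0,0.0055,0,0,0,1,-0.0016,0,0.011,0,0,0,1,-0.0024,0,0.0165,0,0,0,1,-0.0032,0,0.022,0,0,0,1,-0.004,0,0.0275,0,0,0,1,-0.0048,0,0.033,0,0,0,1,-0.0056,0,0.0385,0,0,0,1,-0.0063,0,0.0445,0,0,0,1,-0.0063,0,0.0445,0,0,0,1,-0.0063,0,0.0445,0,0,0]}}

```text
clock: 17.97
eef_pos: [580.1, 102.5, 141.6]
orientation: [0.233, 0.077, 0.969, -0.018]
wrist_force: [-0.5, 0.3, -0.3]
gripper_width: 0.3
finger_force: 0.0
```

```bash
python3 - <<'E'
from h import *
rep();print(Rb.T@(meas()[1]-O));R=toolR(PITCH);T=lambda u,b,h:O+Rb@np.array([u,b,h]);go(T(-35,2.4,28),R)
E
```

```text
eye [ 7.5   3.06 51.55] cmd [ 8.18  2.4  51.68] F [-0.6   0.21  0.05] M [0.06 0.19 0.  ] w 0.31879983671479656 t 17.9667
[-35.67   3.11  31.87]
row [-0.0014, -0.0, 0.0099] [0.0, -0.0, -0.0] mm 4.0 deg 0.0
```

{"method": "move_arm", "body": {"increments": [1,-0.0002,0,0.0014,0,0,0,1,-0.0004,0,0.0028,0,0,0,1,-0.0006,0,0.0042,0,0,0,1,-0.0008,0,0.0056,0,0,0,1,-0.001,0,0.007,0,0,0,1,-0.0012,0,0.0085,0,0,0,1,-0.0014,0,0.0099,0,0,0,1,-0.0014,0,0.0099,0,0,0,1,-0.0014,0,0.0099,0,0,0,1,-0.0014,0,0.0099,0,0,0]}}

```text
clock: 18.8
eef_pos: [581.5, 102.5, 140.4]
orientation: [0.233, 0.076, 0.969, -0.018]
wrist_force: [-24.8, -0.7, 26.0]
gripper_width: 0.2
finger_force: 17.6
```

```bash
python3 - <<'E'
from h import *
rep();print(Rb.T@(meas()[1]-O));R=toolR(PITCH);T=lambda u,b,h:O+Rb@np.array([u,b,h]);go(T(-35,2.4,25),R)
E
```

```text
eye [ 7.94  3.32 49.74] cmd [ 8.18  2.4  47.69] F [-5.04 -4.6  35.29] M [-0.68  1.71  0.08] w 0.17448783429635017 t 18.8
[-35.23   3.32  30.06]
row [-0.001, -0.0, 0.0074] [0.0, -0.0, -0.0] mm 3.0 deg 0.0
```

The handle is firm under 35 N, with its top at about 28.5 mm above the face (28 nominal), so it is fully home. I'll retreat.

{"method": "move_arm", "body": {"increments": [1,0.001,0,-0.01,0,0,0,1,0.003,0,-0.03,0,0,0,1,0.01,0,-0.08,0,0,0,1,0.02,0,-0.15,0,0,0,1,0.03,0,-0.22,0,0,0,1,0.05,0,-0.3,0,0,0,1,0.08,0,-0.38,0,0,0,1,0.1,0,-0.45,0,0,0,1,0.1,0,-0.45,0,0,0,1,0.1,0,-0.45,0,0,0]}}

```text
clock: 19.63
eef_pos: [466.8, 120.9, 283.0]
orientation: [0.235, 0.077, 0.969, -0.017]
wrist_force: [0.4, -0.1, -0.1]
gripper_width: -0.2
finger_force: 0.0
```

```bash
python3 - <<'E'
from h import *
s_=cams.read_camera("side");cv2.imwrite("pics/s13.png",s_[:,:,::-1])
a=s_[:,:,::-1].astype(int);o=cv2.imread("pics/s12.png").astype(int);b=cv2.imread("pics/side0.png").astype(int)
d=np.abs(a-o).mean(2);print("pan change since s12",d[160:196,222:264].max(),[tuple(x) for x in np.argwhere(d[160:196,222:264]>12)[:12]+[160,222]])
d=np.abs(a-b).mean(2);m=(d>25).astype(np.uint8);n,l,st,c=cv2.connectedComponentsWithStats(m)
for i in range(1,n):
    if st[i,4]>6: print(st[i].tolist())
print(meas()[1])
E
```

```text
pan change since s12 8.333333333333334 []
[0, 0, 213, 134, 8012]
[0, 29, 86, 156, 3811]
[0, 140, 7, 35, 146]
[55, 141, 6, 18, 39]
[9, 143, 20, 11, 27]
[30, 143, 11, 1, 11]
[28, 145, 11, 1, 11]
[37, 145, 8, 6, 25]
[45, 146, 4, 7, 11]
[10, 150, 25, 12, 46]
[27, 153, 14, 14, 131]
[43, 156, 2, 11, 17]
[54, 162, 1, 7, 7]
[222, 165, 39, 31, 219]
[31, 173, 7, 5, 17]
[7, 176, 6, 10, 39]
[34, 192, 8, 2, 10]
[237, 252, 40, 9, 98]
[222, 257, 11, 6, 36]
[201, 262, 10, 2, 10]
[223, 262, 25, 10, 104]
[207, 266, 7, 1, 7]
[466.60994899 120.62374614 281.33954858]
```

```bash
python3 -c "
from rig import job
print(job.finish_job())"
```

```text
the job is handed in; nothing more can be done
None
```

The top pan hangs by its eye on the slim peg, pressed home onto the shoulder with its bowl down the slope; the other two pans stayed in their pile, the side camera shows nothing else moved, and the job was handed in at about 20 s.

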